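# Case the V-block and hasp the lid

### The job

Put the steel V-block away in its open wooden case. It is hemmed in between two cartons: lift it out, stand it down clear of them on the worktop and let go so that you can take it again across its other two sides, then lower it gently (do not drop it) to the bottom of its pocket. Then shut the lid and swing the hasp on the front of the case right over onto the staple so that it lies flat on the lid; do not shift or tip the cartons, the tripod or the oil can.

Things in the scene. Friction and masses are not known exactly. Their poses are not given: they have to be found in the camera images.
- v_block: machinist's steel V-block, 50 (x) x 44 (y) x 36 (z) mm, about 0.4 kg, loose; handle it as a solid block with four flat upright sides. Origin at the centre of its underside, z up. At the start a carton stands 3 to 6 mm off each y side (no room for fingers) and the x sides are free: take it first across x (50 mm), in the case across y (44 mm).
- brown_carton: brown cardboard carton, 66 (x) x 121 (y) x 50 (z) mm, 0.6 kg, loose; origin at the centre of its underside. Stands beside one y side of the V-block. Must not be moved.
- white_carton: white carton, 60 (x) x 91 (y) x 45 (z) mm, 0.6 kg, loose; origin at the centre of its underside. Stands beside the other y side of the V-block. Must not be moved.
- tripod: small black camera tripod, 220 mm tall, feet within 80 mm of its origin (on the worktop under it), loose. Must not be moved.
- oil_can: red oil can with a spout, 62 x 90 mm in plan (all within 50 mm of its origin, on the worktop under it), body 75 mm tall, spout tip 156 mm high, loose. Must not be moved.
- case: wooden case fixed to the worktop, 102 (x) x 164 (y) mm, rim 60 mm high, walls 6 mm thick; origin at the centre of its underside, x pointing from the hasp side (front, towards the robot) to the lid's hinge side, z up. Its inside is described under pocket.
- pocket (a point): centre of the pocket's floor, 6 mm above the worktop; axes as the case's. Along x: 56 mm between solid inserts 50 mm high with a bevelled lip (no room for fingers). Along y: 152 mm, free for fingers, but two beads 8 mm high lie 48 mm apart astride the pocket, so the V-block fits only with its x along the case's x (either way round) and then has its origin here.
- lid (a joint): lid hinge, rad: 0 shut, 1.95 fully open (leaning back beyond upright). A stiff hinge: the lid stays where it is left; about 3 N at its front edge moves it. The lid is a board of 102 x 164 x 8 mm.
- lid_hinge (a point): middle of the lid's hinge axis, at the back rim of the case, 60.5 mm above the worktop; the axis runs along the case's y.
- lid_front_edge (a point): middle of the lid's free edge, on its outer face (the face that is on top when shut), 102 mm from the hinge line and 8 mm out from its inner face; it is the top edge when the lid stands open.
- staple (a point): top of the steel staple on the lid's outer face, 17 mm above that face, 79 mm from the hinge axis, midway along y; a wire loop 19 mm long (across the hinge) and 5 mm thick.
- hasp (a joint): hasp hinge, rad: 0 when the strap points level out from the case's front towards the robot, pi/2 upright, pi (end stop) when flat on the shut lid with the staple through its slot. Slightly stiff: the strap stays where it is left; under 1 N at its end moves it.
- hasp_hinge (a point): middle of the hasp's hinge axis, 5 mm in front of the case's front wall and 73.5 mm above the worktop, 5 mm above the shut lid's top; the axis runs along the case's y.
- hasp_curl (a point): centre of the rolled end of the steel hasp strap, 55 mm from its hinge axis: a bar 10 mm thick and 30 mm long along the case's y. It can be pinched by its two ends from above and turns in the grip as the strap swings. The strap is 26 mm wide and 3 mm thick.
Things that resemble listed ones, but are neither listed nor needed, are in the scene too. Of the things that look like the v_block, the largest one is meant.

How it is judged:
By the outcome, as a careful person would: the job done as asked, in the order asked, and still so for the second after the job is handed in, with the robot touching nothing.
It also fails if it takes over 72 s, if anything falls off the work surface, if the arm or the gripper's body presses on something with over 40 N, if the wrist force passes 120 N, or if a joint passes its speed limit or range.

### The arm

A 6-joint arm with a two-finger parallel gripper is mounted at the origin on a cart in front of the work surface, level with it; the furniture and walls round the work are solid. World frame = base frame: x ahead of the robot, y to its left, z up, the work surface at z = 0. Lengths are in mm, angles in rad, forces in N, time in s.
With the tool pointing down it reaches from about 300 to 775 mm from the base axis. Payload 14.6 kg.
Tool frame: the origin (TCP) lies on the mounting face of the last link; the fingertips stand 173 mm ahead of it and the grasp point (between the pads) lies robot.grip_depth ahead of it (robot.grip_depth is the distance from the TCP to the grasp point, in mm); z points along the fingers, y is the line along which they close (so a half turn about z gives the same grasp; the last joint's range is limited). The gripper opens to 85 mm and grips with 20 to 120 N. Pads are 22 mm wide; open, the fingers measure 114 mm over their backs; the gripper's body (76 mm by 85 mm) begins 54 mm behind the grasp point. The pads swing forward as they close: fully open they stand 13 mm farther back than shut.
Start: joints at [1.049, 0.3, 1.521, -0, 1.321, -0.067], TCP at [241.602, 494.084, 404.681] pointing down, gripper open.
Joint ranges: [-3.03, 3.03], [-0.79, 2.21], [0.23, 2.52], [-1.04, 4.18], [0, 3.07], [-2.55, 2.55]. Speed limits (rad/s): [2.22, 2.22, 2.57, 3.14, 3.14, 3.14].

### API

Orientations are given as a 3x3 rotation matrix whose columns are the frame's x, y, z axes.
In Python, from rig import robot gives the robot as it stands. The module is installed in compiled form; this text tells all that it offers.
- The arm moves only by the tool arm_command, never from a script. Its argument "plan" is a list of rows, each an object of numbers: "jaw": the closure, from -1 (fully open) to 1 (shut); "x", "y", "z": the shift along the tool's x, y, z normalised to -1 to 1, where 1 is 0.75 m; "roll": the turn about the tool's z normalised to -1 to 1, where 1 is 2 pi rad. A call has 1 to 8 rows; each row is the pose to reach, as a shift and turn from the pose commanded when the call began, along the tool's axes at that moment, turning the shorter way round; what a row does not reach only later rows make up. A row lasts 1/12 s, in which the tool goes at most 41.7 mm and 7.16 degrees, less where a joint would pass 70% of its speed; a pose out of reach is approached as far as the arm can. A call with a number of a shift or a turn outside -1 to 1 is refused whole. A call with a gripper value outside its range is refused whole. The fingers move at their own pace and stop on an object; "newtons" is the grip in N (left out, the last holds). Time passes only in rows, so rows that repeat a pose let the fingers close. It gives the time, the measured TCP pose, the force, the opening and the grip force at its end, in the units of the state.
- robot.state(): the state, without advancing time (a new reading comes with each control period).
- robot.grab_frame(name): name is "scene" or "side" or "wrist"; returns the picture (480x640x3 uint8, red, green, blue); there is no depth.
- robot.camera_info(name): a dict with "fx", "fy", "cx", "cy" (pixels), "rvec" (rotation vector, rad) and "tvec" (3), from world to camera coordinates, as OpenCV has them. Camera axes: x right, y down, z forward; pixel columns grow to the right and rows downward; lengths in mm; the calibration is good to about 2 mm. A picture is of the moment at which its call begins: read the wrist's pose just before it. camera_info takes no time and is no camera call; for the wrist camera it gives the pose at the moment of the call.
- robot.job_done(): hands the job in; it is judged then, once.
The state is a dict: "time": time; "joints": joint angles; "qvel": joint speeds; "joint_efforts": joint torques, N m; "ee_pos": TCP position; "eef_rot": TCP orientation; "force": force on the tool from outside, world axes, zero at the start; "ft_torque": the same for the moment, N m; "gripper_width": finger opening in mm; "finger_force": force on a finger pad.
Only numpy, scipy, OpenCV 4.12 (cv2) and the standard library are available. Lean on these libraries where they do the work, as an engineer would, in place of code of your own. Each camera call takes 0.05 s, during which the arm holds its last target. There are 200 camera calls.

## Working session

There is one attempt and no reset: what is moved stays moved. The work goes in short steps, Python scripts to look and compute and a tool call to move; the robot and the scene stay as the last step left them, time stands still between calls to the robot, and variables do not carry over. Pictures are saved under pics/ and viewed, at most 10 in all, crops included, and the job is handed in when it is done.

Besides the shell and the picture viewer there is one more tool, called by a JSON object that holds its "name" and its "arguments", one argument or row to a line. arm_command: Moves the arm, as the interface text tells. Its arguments: {"type":"object","properties":{"plan":{"type":"array","items":{"type":"object","properties":{"jaw":{"type":"number"},"x":{"type":"number","minimum":-1,"maximum":1},"y":{"type":"number","minimum":-1,"maximum":1},"z":{"type":"number","minimum":-1,"maximum":1},"roll":{"type":"number","minimum":-1,"maximum":1}}}},"newtons":{"type":"number"}},"required":["plan"]}

```bash
mkdir -p pics
python3 - <<'E'
from rig import robot
import cv2
print(robot.grip_depth, robot.state())
for n in ("scene","side"):
    cv2.imwrite(f"pics/{n}0.png",robot.grab_frame(n)[:,:,::-1]); print(n,robot.camera_info(n))
E
```

```text
154.70000000000002 {'time': 0.0, 'joints': array([ 1.04939755e+00,  3.00470917e-01,  1.52156998e+00, -2.70953052e-05,
        1.32069257e+00, -6.66038144e-02]), 'qvel': array([ 0.00178152,  0.0005127 , -0.00103779, -0.00065547,  0.00108305,
        0.0016874 ]), 'joint_efforts': array([-1.33311758e-03, -5.43490040e+01, -3.61795270e+01, -1.31045490e-04,
        3.92415212e-03, -1.67796759e-05]), 'ee_pos': array([241.59428546, 494.06415073, 404.12599386]), 'eef_rot': array([[-8.98354054e-01,  4.39271780e-01, -5.45467179e-04],
       [ 4.39272116e-01,  8.98353496e-01, -1.00230087e-03],
       [ 4.97398610e-05, -1.14002957e-03, -9.99999349e-01]]), 'force': array([ 0.55305381, -0.45812248,  0.57049598]), 'ft_torque': array([-0.00691533,  0.00664869,  0.00671795]), 'finger_force': 0.0, 'gripper_width': 85.5376869187657}
scene {'fx': 506.6053368935736, 'fy': 506.6053368935736, 'cx': 319.9890997973065, 'cy': 240.30983853834334, 'rvec': array([ 1.86782283, -0.69286122,  0.47955731]), 'tvec': array([-404.40828953,  211.36737543,  860.17176973])}
side {'fx': 480.3287800418138, 'fy': 480.3287800418138, 'cx': 324.3273026680616, 'cy': 241.3938379539003, 'rvec': array([ 2.27521043, -0.18738817,  0.0870673 ]), 'tvec': array([-498.07275743,  101.69721408,  901.86796247])}
```

View pics/scene0.png

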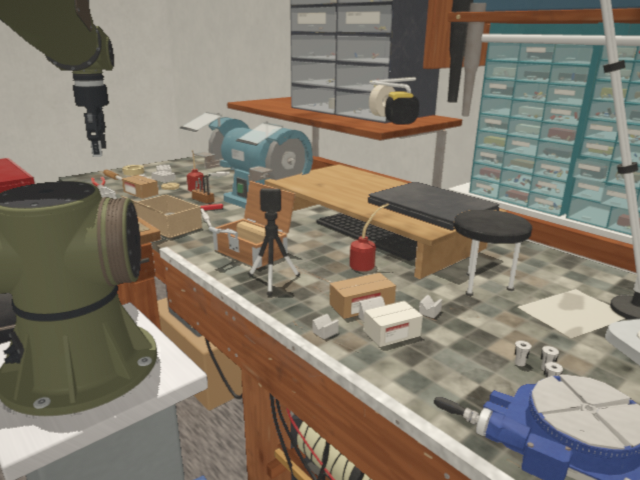

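View pics/side0.png

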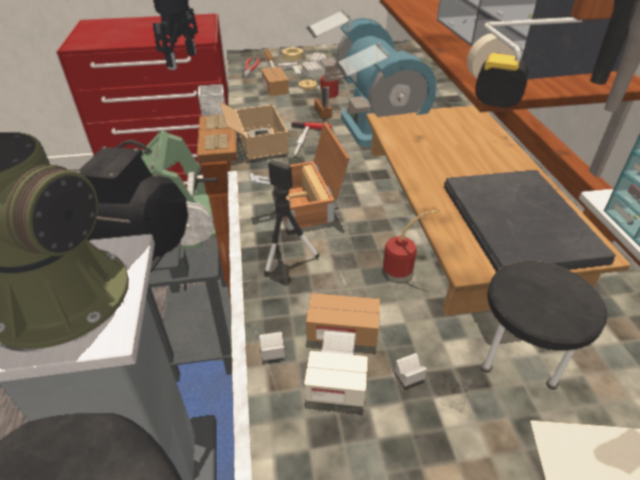

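The scene shows three V-block look-alikes. One is between the cartons (scene 370,305; side 338,342), one is on the left (scene 326,326; side 272,346), and one is on the right (scene 430,305; side 410,370). By description the middle, hemmed-in one is the target. The case is at side (310,195) with its lid open, behind the tripod (side 285,200), and the oil can is at side (400,258).

```bash
cat > h.py <<'E'
import numpy as np, cv2
from rig import robot
def cam(n):
    c=robot.camera_info(n); R=cv2.Rodrigues(c["rvec"])[0]; t=np.array(c["tvec"])
    K=np.array([[c["fx"],0,c["cx"]],[0,c["fy"],c["cy"]],[0,0,1]]); return K,R,t
def ray(C,p):
    K,R,t=C; d=R.T@np.linalg.inv(K)@[p[0],p[1],1]; return -R.T@t,d/np.linalg.norm(d)
def plane(C,p,z):
    o,d=ray(C,p); return o+d*(z-o[2])/d[2]
def tri(A,p,B,q):
    o,d=ray(A,p);e,f=ray(B,q); s=np.linalg.lstsq(np.c_[d,-f],e-o,rcond=None)[0]
    a=o+d*s[0];b=e+f*s[1]; return (a+b)/2,np.linalg.norm(a-b)
def proj(C,P):
    K,R,t=C; return cv2.projectPoints(np.array(P,float).reshape(-1,3),cv2.Rodrigues(R)[0],t,K,None)[0].reshape(-1,2)
E
python3 - <<'E'
from h import *
np.set_printoptions(precision=1,suppress=True)
S,D=cam("scene"),cam("side")
for n,p,q in [("vb",(371,303),(338,342)),("left",(326,326),(272,346)),("right",(430,305),(410,370)),("can",(363,268),(400,275)),("tripodtop",(271,190),(281,165)),("case front",(240,240),(300,205)),("lid",(275,190),(330,130))]:
    print(n,*tri(S,p,D,q),plane(D,q,36))
a=cv2.imread("pics/side0.png"); b=cv2.imread("pics/scene0.png")
A=cv2.resize(a[120:410,225:445],None,fx=2,fy=2,interpolation=2)[:, :]
B=cv2.resize(b[170:360,190:460],None,fx=1.29,fy=1.29,interpolation=2)
c=np.zeros((600,800,3),np.uint8); c[:580,:440]=A; c[:B.shape[0],440:440+B.shape[1]]=B[:,:360]; cv2.imwrite("pics/crop1.png",c)
E
```

```text
vb [ 491.4 -209.3   29.4] 6.659608399640642 [ 491.  -218.2   36. ]
left [ 384.9 -191.2   13.1] 0.04108729980328804 [ 385.1 -208.7   36. ]
right [ 596.3 -273.6   15.9] 3.280737381723008 [ 590.1 -288.3   36. ]
can [649.4 -37.2  -7.1] 11.557237072354305 [633.2 -86.1  36. ]
tripodtop [434.   42.9 215.7] 1.70700743239884 [452.  333.6  36. ]
case front [474.  217.4  19. ] 42.29324750805324 [477.3 161.4  36. ]
lid [557.3 211.7 168.1] 31.5516322682474 [602.5 492.3  36. ]
```

View pics/crop1.png

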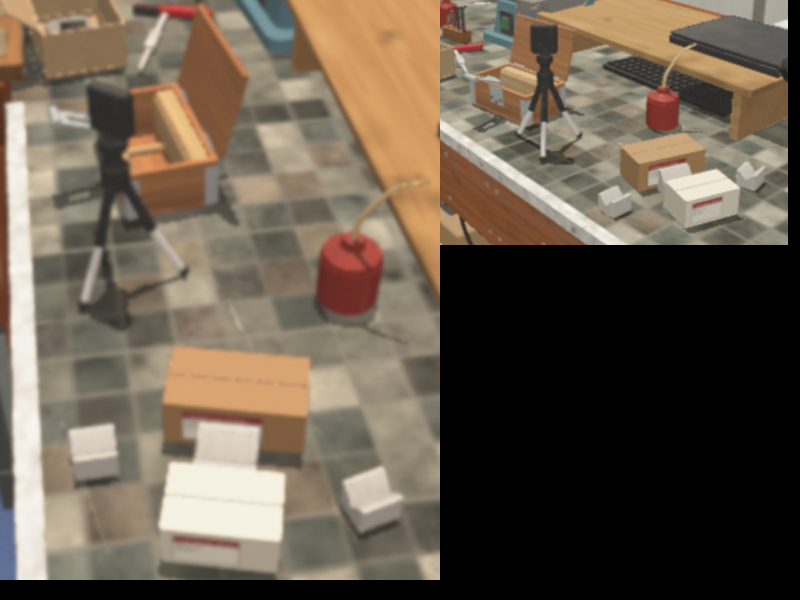

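The crop confirms the choice: the middle block at crop (225,440), about 33 px wide, is clearly larger than the two at the sides, about 24 px each. The tripod partly hides the case in both views, so I need the wrist camera.

```bash
cat >> h.py <<'E'
def tool():
    s=robot.state(); return np.array(s["ee_pos"]),np.array(s["eef_rot"]),s
def go(P=None,yaw=None,rel=None):
    "rows units to bring TCP to world P with tool y at yaw deg (mod 180)"
    p,R,s=tool(); d=(np.array(rel) if rel is not None else np.array(P)-p)
    u=R.T@d/750; y0=np.degrees(np.arctan2(R[1,1],R[0,1]))
    out="x %.4f y %.4f z %.4f"%tuple(u)
    if yaw is not None:
        a=-((yaw-y0+90)%180-90); out+=" roll %.4f (%.1f deg)"%(a/360,a)
    print(out,"dist %.0f rows %.1f"%(np.linalg.norm(d),np.linalg.norm(d)/41.7),"t=%.2f"%s["time"])
E
python3 - <<'E'
from h import *
np.set_printoptions(precision=3,suppress=True)
p,R,s=tool();K,Rc,t=cam("wrist")
print("cam in tool",R.T@(-Rc.T@t-p)); print("cam axes in tool\n",R.T@Rc.T);print(K)
go([400,250,404],90)
go([330,250,404],90)
E
```

```text
cam in tool [70.5   -1.628 32.635]
cam axes in tool
 [[ 0.    -0.961 -0.277]
 [ 1.     0.     0.   ]
 [ 0.    -0.277  0.961]]
[[369.98    0.    324.221]
 [  0.    369.98  236.652]
 [  0.      0.      1.   ]]
x -0.3327 y -0.1996 z 0.0004 roll -0.0724 (-26.1 deg) dist 291 rows 7.0 t=0.10
x -0.2489 y -0.2406 z 0.0005 roll -0.0724 (-26.1 deg) dist 260 rows 6.2 t=0.10
```

{"name": "arm_command", "arguments": {
  "plan": [
    {"x":-0.345,"y":-0.2,"z":0,"roll":-0.072,"jaw":-1},
    {"x":-0.345,"y":-0.2,"z":0,"roll":-0.072},
    {"x":-0.345,"y":-0.2,"z":0,"roll":-0.072},
    {"x":-0.345,"y":-0.2,"z":0,"roll":-0.072},
    {"x":-0.345,"y":-0.2,"z":0,"roll":-0.072},
    {"x":-0.345,"y":-0.2,"z":0,"roll":-0.072},
    {"x":-0.345,"y":-0.2,"z":0,"roll":-0.072},
    {"x":-0.345,"y":-0.2,"z":0,"roll":-0.072}
  ]
}}

```text
validation failed for argument at $.pl...
```

```bash
cat >> h.py <<'E'
import pickle
def snap(name):
    C=cam("wrist"); im=robot.grab_frame("wrist")[:,:,::-1]; cv2.imwrite(f"pics/{name}.png",im); pickle.dump(C,open(f"pics/{name}.pkl","wb")); return C,im
E
python3 - <<'E'
from h import *
snap("w1"); p,R,s=tool(); print(p,R,s["qvel"])
go(None,90,[70,-150,0])
E
```

```text
[241.59366994 494.07355723 404.24366207] [[-8.98373322e-01  4.39232512e-01 -4.18046673e-04]
 [ 4.39232710e-01  8.98372971e-01 -7.94596077e-04]
 [ 2.65494003e-05 -8.97463691e-04 -9.99999597e-01]] [-0.0003758  -0.00085461 -0.00170993  0.00149191 -0.00026073 -0.00157054]
x -0.1717 y -0.1387 z 0.0001 roll -0.0724 (-26.1 deg) dist 166 rows 4.0 t=0.15
```

View pics/w1.png

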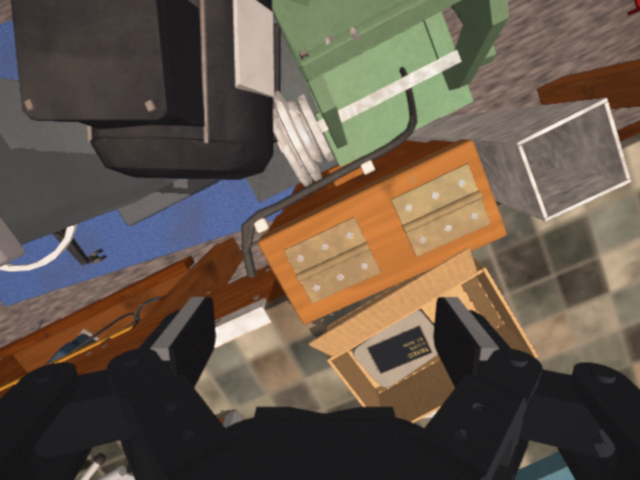

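The move was refused, presumably because some rows lacked the jaw value. The picture shows that the visible area lies on the tool's +x side, with the fingers along the bottom (row > 300). A tool yaw of 0 will therefore suit both the case view and the first grasp.

{"name": "arm_command", "arguments": {
  "plan": [
    {"x":-0.38,"y":-0.2,"z":-0.02,"roll":0.142,"jaw":-1},
    {"x":-0.38,"y":-0.2,"z":-0.02,"roll":0.142,"jaw":-1},
    {"x":-0.38,"y":-0.2,"z":-0.02,"roll":0.142,"jaw":-1},
    {"x":-0.38,"y":-0.2,"z":-0.02,"roll":0.142,"jaw":-1},
    {"x":-0.38,"y":-0.2,"z":-0.02,"roll":0.142,"jaw":-1},
    {"x":-0.38,"y":-0.2,"z":-0.02,"roll":0.142,"jaw":-1},
    {"x":-0.38,"y":-0.2,"z":-0.02,"roll":0.142,"jaw":-1},
    {"x":-0.38,"y":-0.2,"z":-0.02,"roll":0.142,"jaw":-1}
  ],
  "newtons": 40
}}

```text
time: 0.82
ee_pos: [432.9, 231.6, 419.8]
eef_rot: [[-0.213, 0.977, 0.0], [0.977, 0.213, -0.0], [-0.0, 0.0, -1.0]]
force: [0.3, 0.9, 0.7]
gripper_width: 85.5
finger_force: 0.0
```

Run:
```python
from h import *
go([480,170,420],0)
```

```text
x -0.0936 y 0.0438 z -0.0002 roll 0.0342 (12.3 deg) dist 78 rows 1.9 t=0.82
```

{"name": "arm_command", "arguments": {
  "plan": [
    {"x":-0.094,"y":0.044,"z":0,"roll":0.034,"jaw":-1},
    {"x":-0.094,"y":0.044,"z":0,"roll":0.034,"jaw":-1},
    {"x":-0.094,"y":0.044,"z":0,"roll":0.034,"jaw":-1}
  ]
}}

```text
time: 1.07
ee_pos: [482.1, 168.6, 419.3]
eef_rot: [[0.0, 1.0, -0.0], [1.0, -0.0, -0.001], [-0.001, -0.0, -1.0]]
force: [-0.1, 0.2, 0.1]
gripper_width: 85.7
finger_force: 0.0
```

Run:
```python
from h import *
snap("w2"); print(tool()[0])
go([500,-50,400],0)
go([495,-235,300],0)
```

```text
[480.87818215 170.48022569 419.19211987]
x -0.2941 y 0.0240 z 0.0257 roll 0.0008 (0.3 deg) dist 222 rows 5.3 t=1.12
x -0.5407 y 0.0162 z 0.1591 roll 0.0008 (0.3 deg) dist 423 rows 10.1 t=1.12
```

View pics/w2.png

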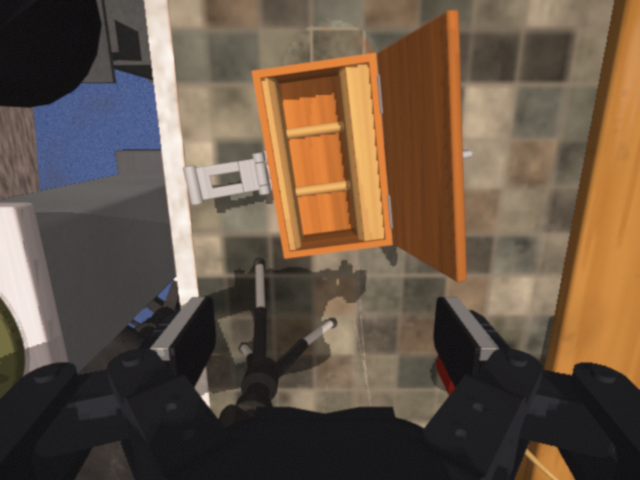

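w2 shows the open case. Its rim corners are at (254,71), (376,54), (391,243) and (286,258), its hasp curl at (193,184) and its hasp hinge at (262,174). The beads are at (315,130) and (322,188). The lid's free edge runs from (457,12) to (464,280). The tripod's feet are at (260,262), (332,322) and (245,348).

```bash
cat > m.py <<'E'
from h import *
np.set_printoptions(precision=1,suppress=True)
C=pickle.load(open("pics/w2.pkl","rb")); im=cv2.imread("pics/w2.png")
rim=[plane(C,p,60)[:2] for p in [(254,71),(376,54),(391,243),(286,258)]]
print(rim); 
for i in range(4): print("side %.0f"%np.linalg.norm(rim[i]-rim[(i+1)%4]),end=" ")
yv=rim[0]-rim[3]; print("yaw",np.degrees(np.arctan2(-yv[0],yv[1])))
yv=rim[1]-rim[2]; print("yaw",np.degrees(np.arctan2(-yv[0],yv[1])))
print("curl",[plane(C,p,73.5) for p in [(193,184),(190,168),(196,202)]],"hinge",plane(C,(262,174),73.5))
print("beads",[plane(C,p,14) for p in [(288,135),(341,126),(296,192),(346,186)]])
print("lid edge ends",[plane(C,p,155) for p in [(457,12),(464,280)]])
print("feet",[plane(C,p,4) for p in [(260,262),(332,322),(245,348)]])
E
python3 m.py
```

```text
[array([424.1, 283.3]), array([522.9, 296. ]), array([543., 137.]), array([445.6, 122.3])]
side 100 side 160 side 98 side 162 yaw 7.595030196207093
yaw 7.200209142329377
curl [array([370.3, 193.3,  73.5]), array([369.1, 206.7,  73.5]), array([371.3, 177.9,  73.5])] hinge [429.  201.7  73.5]
beads [array([446.1, 232.5,  14. ]), array([497.5, 240.9,  14. ]), array([452.7, 176.8,  14. ]), array([503.3, 182.9,  14. ])]
lid edge ends [array([554.8, 300.2, 155. ]), array([575.5, 140.1, 155. ])]
feet [array([410.8,  97.9,   4. ]), array([490.3,  24.4,   4. ]), array([388. ,  -9.8,   4. ])]
```

{"name": "arm_command", "arguments": {
  "plan": [
    {"x":-0.5,"y":0.018,"z":0.07,"roll":0,"jaw":-1},
    {"x":-0.5,"y":0.018,"z":0.07,"roll":0,"jaw":-1},
    {"x":-0.5,"y":0.018,"z":0.07,"roll":0,"jaw":-1},
    {"x":-0.5,"y":0.018,"z":0.07,"roll":0,"jaw":-1},
    {"x":-0.5,"y":0.018,"z":0.07,"roll":0,"jaw":-1},
    {"x":-0.5,"y":0.018,"z":0.07,"roll":0,"jaw":-1},
    {"x":-0.5,"y":0.018,"z":0.07,"roll":0,"jaw":-1},
    {"x":-0.5,"y":0.018,"z":0.07,"roll":0,"jaw":-1}
  ]
}}

```text
time: 1.78
ee_pos: [494.5, -158.1, 373.3]
eef_rot: [[-0.012, 1.0, 0.0], [1.0, 0.012, 0.0], [0.0, 0.0, -1.0]]
force: [0.5, 0.7, 0.6]
gripper_width: 85.4
finger_force: 0.0
```

{"name": "arm_command", "arguments": {
  "plan": [
    {"x":-0.16,"y":-0.002,"z":0.04,"roll":0,"jaw":-1},
    {"x":-0.16,"y":-0.002,"z":0.04,"roll":0,"jaw":-1},
    {"x":-0.16,"y":-0.002,"z":0.04,"roll":0,"jaw":-1},
    {"x":-0.16,"y":-0.002,"z":0.04,"roll":0,"jaw":-1}
  ]
}}

```text
time: 2.12
ee_pos: [493.8, -281.3, 341.1]
eef_rot: [[-0.008, 1.0, -0.003], [1.0, 0.008, 0.001], [0.001, -0.003, -1.0]]
force: [-0.8, 0.9, -0.6]
gripper_width: 85.5
finger_force: 0.0
```

Run:
```python
from h import *
snap("w3"); p,R,s=tool(); print(p,R)
```

```text
[ 494.16616374 -278.89229895  341.8871487 ] [[-0.00822027  0.99996404 -0.00208241]
 [ 0.9999654   0.0082229   0.0012601 ]
 [ 0.00127718 -0.00207198 -0.99999704]]
```

View pics/w3.png

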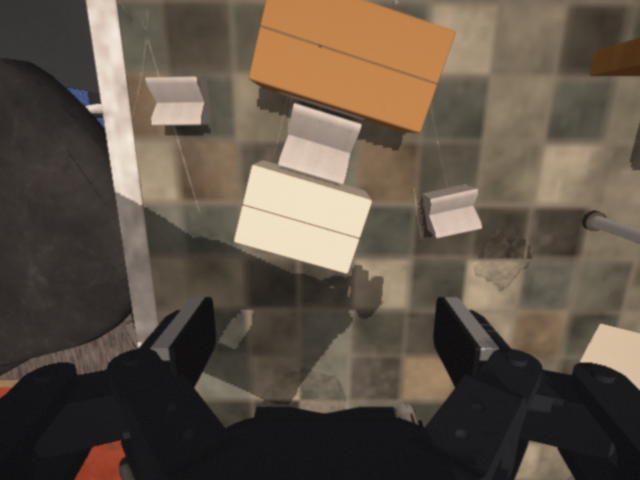

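w3 looks straight down. The hemmed-in block's top corners are at (295,102), (361,123), (345,184) and (279,165). The small blocks are at (177,100) and (451,212). The brown carton's near edge runs (250,85)-(417,131) and the white carton's far edge (258,162)-(371,198).

```bash
cat > b.py <<'E'
from h import *
np.set_printoptions(precision=1,suppress=True)
C=pickle.load(open("pics/w3.pkl","rb"))
c=[plane(C,p,36)[:2] for p in [(295,102),(361,123),(345,184),(279,165)]]
u=c[1]-c[0]; L=np.linalg.norm(u); u/=L; v=np.array([u[1],-u[0]])
yaw=np.degrees(np.arctan2(u[1],u[0]))
print(c,"len",L,np.linalg.norm(c[2]-c[1]),"yaw",yaw,"centre",np.mean(c,0),(c[0]+c[1])/2+22*v)
b=[plane(C,p,50)[:2] for p in [(250,85),(417,131),(455,31),(268,-10)]]; w=[plane(C,p,45)[:2] for p in [(258,162),(371,198),(349,272),(235,242)]]
print("brown",b,"white",w); f=lambda p:np.array([(p-c[0])@u,(p-c[0])@v])
print("in block axes: brown",f(b[0]),f(b[1]),"white",f(w[0]),f(w[1]))
for q in (b,w):
    d=q[1]-q[0]; print(np.degrees(np.arctan2(d[1],d[0])),np.linalg.norm(d))
S,D=cam("scene"),cam("side")
# brown/white mid gap
m=(f(b[0])[1]+f(b[1])[1]+f(w[0])[1]+f(w[1])[1])/4; print("gap mid v",m)
print("tracks of top centre in side/scene",proj(D,[*np.mean(c,0),36]),proj(S,[*np.mean(c,0),36]))
go([*np.mean(c,0),230],yaw)
E
python3 b.py
```

```text
[array([ 471.1, -193.7]), array([ 517.4, -207.2]), array([ 507.2, -250.2]), array([ 458.9, -236.8])] len 48.23194865333144 44.22345596594519 yaw -16.328704005075533 centre [ 488.7 -222. ] [ 488.1 -221.5]
brown [array([ 443.1, -184.4]), array([ 553.9, -212.3]), array([ 573.1, -151.9]), array([ 456.6, -130.3])] white [array([ 445.4, -234.1]), array([ 525.6, -258.9]), array([ 511.3, -316. ]), array([ 425.8, -292.8])]
in block axes: brown [-29.5  -1. ] [84.7 -5.4] white [-13.4  46.1] [70.6 47.3]
-14.121571284241393 114.2875598444491
-17.174742271180804 83.99686454993738
gap mid v 21.757266556668302
tracks of top centre in side/scene [[337.  344.1]] [[376.2 304.1]]
x 0.0757 y -0.0064 z 0.1493 roll 0.0467 (16.8 deg) dist 126 rows 3.0 t=2.17
```

{"name": "arm_command", "arguments": {
  "plan": [
    {"x":0.076,"y":-0.006,"z":0.11,"roll":0.046,"jaw":-1},
    {"x":0.076,"y":-0.006,"z":0.11,"roll":0.046,"jaw":-1},
    {"x":0.076,"y":-0.006,"z":0.11,"roll":0.046,"jaw":-1},
    {"x":0.076,"y":-0.006,"z":0.11,"roll":0.046,"jaw":-1},
    {"x":0.076,"y":-0.006,"z":0.11,"roll":0.046,"jaw":-1}
  ]
}}

```text
time: 2.58
ee_pos: [489.9, -218.9, 261.4]
eef_rot: [[0.271, 0.963, -0.0], [0.963, -0.271, 0.0], [0.0, -0.0, -1.0]]
force: [-0.3, 0.2, 0.1]
gripper_width: 85.3
finger_force: 0.0
```

Run:
```python
from h import *
C,im=snap("w4"); print(tool()[0],tool()[1]); 
cv2.imwrite("pics/w4c.png",cv2.resize(im[130:400,180:470],None,fx=2,fy=2,interpolation=2))
```

```text
[ 490.07060581 -219.67445558  262.32886615] [[ 2.71871777e-01  9.62332295e-01  1.51371714e-03]
 [ 9.62333419e-01 -2.71870837e-01 -7.99730705e-04]
 [-3.58071138e-04  1.67412480e-03 -9.99998535e-01]]
```

View pics/w4c.png

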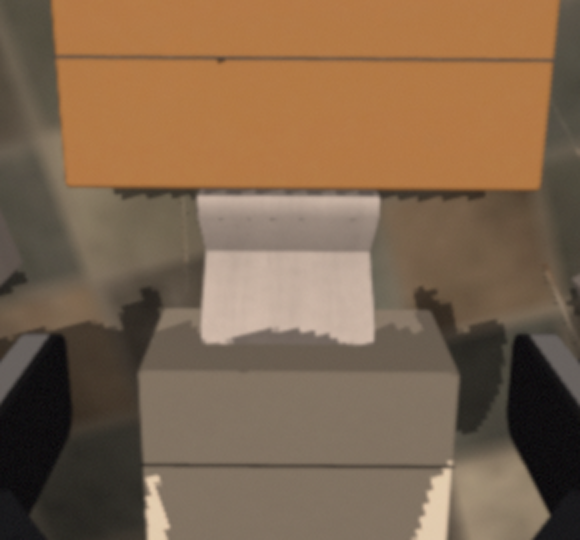

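The close view is well aligned. The block's far top edge runs (279,228)-(369,228) in full-frame pixels and its near edge (280,301)-(367,301), so its mid column is about 324. The white carton's top edge is at full-frame row 316 and the brown carton's at row 224.

Run:
```python
from h import *
np.set_printoptions(precision=1,suppress=True)
A=pickle.load(open("pics/w3.pkl","rb"));B=pickle.load(open("pics/w4.pkl","rb"))
for a,b in [((295,102),(279,228.5)),((361,123),(369.5,228.5)),((345,184),(367,301.5)),((279,165),(280.5,301.5))]: print(tri(A,a,B,b))
c=[plane(B,p,36) for p in [(279,228.5),(369.5,228.5),(367,301.5),(280.5,301.5)]]
print(c,np.linalg.norm(c[1]-c[0]),np.linalg.norm(c[2]-c[1]))
u=c[1]-c[0]; yaw=np.degrees(np.arctan2(u[1],u[0])); print(yaw)
m=(c[0]+c[1])/2; v=np.array([u[1],-u[0],0])/np.linalg.norm(u); m2=m+22*v; print(m2,np.mean(c,0))
br=plane(B,(323,223.5),50); wh=plane(B,(329,315.5),45); print("brown,white edges from block far edge",(br-m)@v,(wh-m)@v)
go([m2[0],m2[1],24+155],yaw)
```

```text
(array([ 471.6, -194. ,   40.9]), np.float64(0.11125700484265719))
(array([ 517.3, -207.3,   39.4]), np.float64(0.3439534288029727))
(array([ 506.6, -250.2,   35.5]), np.float64(1.2421610845745028))
(array([ 458.6, -236.8,   35.4]), np.float64(0.6105163159809701))
[array([ 470.7, -195.1,   36. ]), array([ 517.6, -208.3,   36. ]), array([ 506. , -249.8,   36. ]), array([ 458.4, -236.4,   36. ])] 48.766886054598196 43.104713434744056
-15.714267014378828
[ 488.2 -222.9   36. ] [ 488.2 -222.4   36. ]
brown,white edges from block far edge -6.266774241962978 47.164497461719115
x -0.0048 y -0.0014 z 0.1111 roll -0.0002 (-0.1 deg) dist 83 rows 2.0 t=2.63
```

{"name": "arm_command", "arguments": {
  "plan": [
    {"x":-0.005,"y":-0.001,"z":0.05,"roll":0,"jaw":-1},
    {"x":-0.005,"y":-0.001,"z":0.08,"roll":0,"jaw":-1},
    {"x":-0.005,"y":-0.001,"z":0.11,"roll":0,"jaw":-1},
    {"x":-0.005,"y":-0.001,"z":0.11,"roll":0,"jaw":-1},
    {"x":-0.005,"y":-0.001,"z":0.11,"roll":0,"jaw":1},
    {"x":-0.005,"y":-0.001,"z":0.11,"roll":0,"jaw":1},
    {"x":-0.005,"y":-0.001,"z":0.11,"roll":0,"jaw":1},
    {"x":-0.005,"y":-0.001,"z":0.11,"roll":0,"jaw":1}
  ],
  "newtons": 60
}}

```text
time: 3.3
ee_pos: [488.3, -223.9, 180.8]
eef_rot: [[0.275, 0.961, 0.003], [0.961, -0.275, -0.002], [-0.001, 0.003, -1.0]]
force: [-1.1, 0.3, 9.0]
gripper_width: 49.2
finger_force: 62.9
```

{"name": "arm_command", "arguments": {
  "plan": [
    {"x":0,"y":0,"z":0,"roll":0,"jaw":1},
    {"x":0,"y":0,"z":0,"roll":0,"jaw":1},
    {"x":0,"y":0,"z":0,"roll":0,"jaw":1},
    {"x":0,"y":0,"z":0,"roll":0,"jaw":1}
  ]
}}

```text
time: 3.63
ee_pos: [488.2, -223.9, 180.8]
eef_rot: [[0.275, 0.961, 0.003], [0.961, -0.275, -0.002], [-0.001, 0.003, -1.0]]
force: [-1.5, -0.4, 8.4]
gripper_width: 49.2
finger_force: 62.9
```

Run:
```python
from h import *
p,R,s=tool();print(p,R,robot.grip_depth,s["gripper_width"],s["finger_force"],s["force"])
```

```text
[ 488.24756346 -223.85644064  180.7740661 ] [[ 2.74895450e-01  9.61469356e-01  3.02799689e-03]
 [ 9.61473735e-01 -2.74891141e-01 -1.76567461e-03]
 [-8.65272513e-04  3.39671540e-03 -9.99993857e-01]] 154.70000000000002 49.17185396331695 62.876490354537964 [-1.52524257 -0.38019629  8.39588337]
```

Gripped: the opening is 49.2 mm and the force 63 N. Next I'll lift and carry the block to a clear spot at about (505,-52), turning it to the case's yaw on the way.

{"name": "arm_command", "arguments": {
  "plan": [
    {"x":0,"y":0,"z":-0.03,"roll":0,"jaw":1},
    {"x":0,"y":0,"z":-0.07,"roll":0,"jaw":1},
    {"x":0,"y":0,"z":-0.11,"roll":0,"jaw":1},
    {"x":0.05,"y":-0.01,"z":-0.12,"roll":-0.016,"jaw":1},
    {"x":0.1,"y":-0.02,"z":-0.12,"roll":-0.033,"jaw":1},
    {"x":0.15,"y":-0.03,"z":-0.12,"roll":-0.05,"jaw":1},
    {"x":0.2,"y":-0.038,"z":-0.12,"roll":-0.065,"jaw":1},
    {"x":0.226,"y":-0.042,"z":-0.12,"roll":-0.065,"jaw":1}
  ]
}}

```text
time: 4.3
ee_pos: [503.9, -48.7, 269.7]
eef_rot: [[-0.137, 0.991, 0.001], [0.991, 0.137, 0.0], [0.0, 0.001, -1.0]]
force: [-0.1, -0.5, -3.9]
gripper_width: 49.0
finger_force: 64.4
```

Run:
```python
from h import *
import numpy as np
C,im=snap("w5"); a=robot.grab_frame("side")[:,:,::-1]
o=np.zeros((480,800,3),np.uint8); o[:,:400]=cv2.resize(im,(400,300),interpolation=3).repeat(1,0) if 0 else cv2.copyMakeBorder(cv2.resize(im,(400,300),interpolation=3),0,180,0,0,0); o[:400,400:]=cv2.resize(a[120:420,220:520],(400,400),interpolation=2)
cv2.imwrite("pics/m5.png",o)
p,R,s=tool(); print(p,s["gripper_width"],s["finger_force"],s["force"]); go([505,-52,182.2],7.4)
```

```text
[504.17788714 -49.10517119 269.59959882] 49.08083226034004 64.4291603565216 [ 0.92764782 -0.98490932 -3.24348058]
x -0.0040 y 0.0004 z 0.1165 roll 0.0007 (0.3 deg) dist 87 rows 2.1 t=4.40
```

View pics/m5.png

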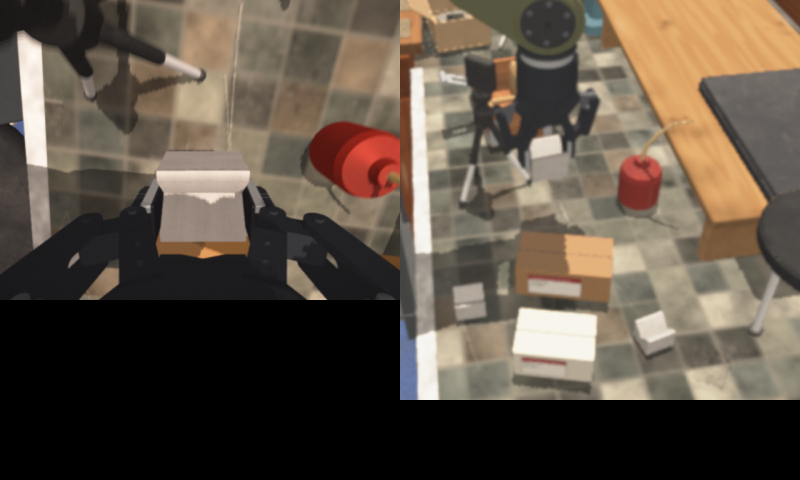

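The block is held squarely (wrist view centre (203,197) in the mosaic). The cartons stand as before, and the area below is clear of the tripod foot and the can.

{"name": "arm_command", "arguments": {
  "plan": [
    {"x":-0.004,"y":0,"z":0.05,"roll":0,"jaw":1},
    {"x":-0.004,"y":0,"z":0.09,"roll":0,"jaw":1},
    {"x":-0.004,"y":0,"z":0.105,"roll":0,"jaw":1},
    {"x":-0.004,"y":0,"z":0.112,"roll":0,"jaw":1},
    {"x":-0.004,"y":0,"z":0.115,"roll":0,"jaw":1},
    {"x":-0.004,"y":0,"z":0.117,"roll":0,"jaw":1},
    {"x":-0.004,"y":0,"z":0.117,"roll":0,"jaw":1}
  ]
}}

```text
time: 4.98
ee_pos: [504.9, -55.1, 182.0]
eef_rot: [[-0.129, 0.992, 0.002], [0.992, 0.129, -0.0], [-0.001, 0.002, -1.0]]
force: [-0.4, 0.9, -3.7]
gripper_width: 49.0
finger_force: 64.3
```

{"name": "arm_command", "arguments": {
  "plan": [
    {"x":0,"y":0,"z":0.001,"roll":0,"jaw":1},
    {"x":0,"y":0,"z":0.002,"roll":0,"jaw":1},
    {"x":0,"y":0,"z":0.002,"roll":0,"jaw":1}
  ]
}}

```text
time: 5.23
ee_pos: [504.8, -55.0, 180.8]
eef_rot: [[-0.129, 0.992, 0.002], [0.992, 0.129, -0.0], [-0.001, 0.002, -1.0]]
force: [-5.4, 0.3, 10.1]
gripper_width: 49.3
finger_force: 65.9
```

{"name": "arm_command", "arguments": {
  "plan": [
    {"x":0,"y":0,"z":0,"roll":0,"jaw":-1},
    {"x":0,"y":0,"z":0,"roll":0,"jaw":-1},
    {"x":0,"y":0,"z":0,"roll":0,"jaw":-1},
    {"x":0,"y":0,"z":0,"roll":0,"jaw":-1},
    {"x":0,"y":0,"z":-0.05,"roll":0,"jaw":-1},
    {"x":0,"y":0,"z":-0.1,"roll":0,"jaw":-1},
    {"x":0,"y":0,"z":-0.1,"roll":-0.019,"jaw":-1},
    {"x":0,"y":0,"z":-0.1,"roll":-0.039,"jaw":-1}
  ]
}}

```text
time: 5.9
ee_pos: [504.8, -54.9, 256.4]
eef_rot: [[-0.37, 0.929, 0.004], [0.929, 0.37, -0.001], [-0.002, 0.004, -1.0]]
force: [-0.5, 0.1, -1.5]
gripper_width: 85.3
finger_force: 0.0
```

{"name": "arm_command", "arguments": {
  "plan": [
    {"x":0,"y":0,"z":0,"roll":-0.15,"jaw":-1},
    {"x":0,"y":0,"z":0,"roll":-0.15,"jaw":-1},
    {"x":0,"y":0,"z":0,"roll":-0.15,"jaw":-1},
    {"x":0,"y":0,"z":0,"roll":-0.15,"jaw":-1},
    {"x":0,"y":0,"z":0,"roll":-0.15,"jaw":-1},
    {"x":0,"y":0,"z":0,"roll":-0.15,"jaw":-1},
    {"x":0,"y":0,"z":0,"roll":-0.15,"jaw":-1},
    {"x":0,"y":0,"z":0,"roll":-0.15,"jaw":-1}
  ]
}}

```text
time: 6.57
ee_pos: [504.5, -54.9, 254.3]
eef_rot: [[-0.97, 0.245, 0.0], [0.245, 0.97, -0.0], [-0.0, -0.0, -1.0]]
force: [-0.6, 0.1, -0.1]
gripper_width: 85.4
finger_force: 0.0
```

Run:
```python
from h import *
p,R,s=tool(); print(p,s["gripper_width"]); go([504.7,-55.3,262],97.4)
```

```text
[504.4573203  -54.85669095 254.2981121 ] 85.42122634391431
x -0.0005 y -0.0005 z -0.0103 roll -0.0599 (-21.6 deg) dist 8 rows 0.2 t=6.57
```

{"name": "arm_command", "arguments": {
  "plan": [
    {"x":0,"y":0,"z":0,"roll":-0.06,"jaw":-1},
    {"x":0,"y":0,"z":0,"roll":-0.06,"jaw":-1},
    {"x":0,"y":0,"z":0,"roll":-0.06,"jaw":-1},
    {"x":0,"y":0,"z":0,"roll":-0.06,"jaw":-1}
  ]
}}

```text
time: 6.9
ee_pos: [504.4, -54.8, 254.3]
eef_rot: [[-0.992, -0.128, 0.0], [-0.128, 0.992, -0.0], [-0.0, -0.0, -1.0]]
force: [-0.5, 0.0, -0.5]
gripper_width: 85.5
finger_force: 0.0
```

Run:
```python
from h import *
C,im=snap("w6")
p,R,s=tool(); print(p,s["gripper_width"],R[:,1],proj(C,[[504.6,-53.8,36]])); go([504.6,-54,184],97.4)
cv2.imwrite("pics/w6c.png",cv2.resize(im[130:400,180:470],None,fx=2,fy=2,interpolation=2))
```

```text
[504.44275321 -54.86255788 254.27899365] 85.57136036898947 [-1.20592236e-01  9.92702127e-01 -8.81875152e-06] [[328.37111258 269.19335239]]
x -0.0003 y 0.0011 z 0.0937 roll -0.0013 (-0.5 deg) dist 70 rows 1.7 t=6.95
```

View pics/w6c.png

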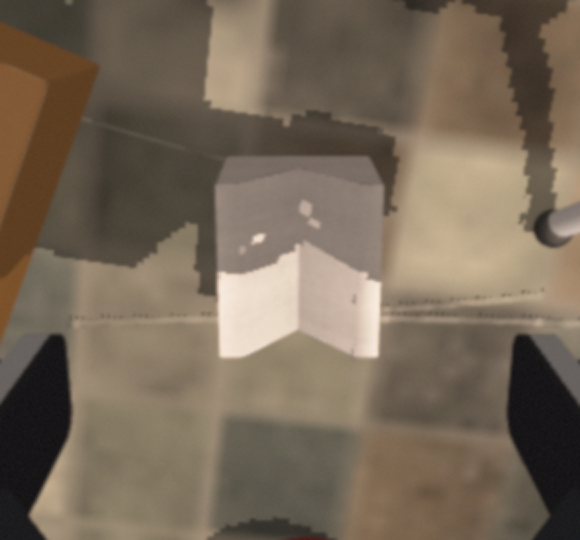

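The block stands squarely between the open fingers. Its top is at full-frame columns 288–371 and rows 222–308, so its centre (329.6,265) is about 2 mm from the prediction. The tripod foot at (453,244) is clear of the right finger.

{"name": "arm_command", "arguments": {
  "plan": [
    {"x":0.0026,"y":0.0015,"z":0.05,"roll":0,"jaw":-1},
    {"x":0.0026,"y":0.0015,"z":0.085,"roll":0,"jaw":-1},
    {"x":0.0026,"y":0.0015,"z":0.0935,"roll":0,"jaw":-1},
    {"x":0.0026,"y":0.0015,"z":0.0935,"roll":0,"jaw":-1},
    {"x":0.0026,"y":0.0015,"z":0.0935,"roll":0,"jaw":1},
    {"x":0.0026,"y":0.0015,"z":0.0935,"roll":0,"jaw":1},
    {"x":0.0026,"y":0.0015,"z":0.0935,"roll":0,"jaw":1},
    {"x":0.0026,"y":0.0015,"z":0.0935,"roll":0,"jaw":1}
  ],
  "newtons": 60
}}

```text
time: 7.62
ee_pos: [502.8, -54.0, 185.7]
eef_rot: [[-0.993, -0.122, 0.002], [-0.122, 0.993, -0.0], [-0.002, -0.001, -1.0]]
force: [-2.0, 0.8, 5.0]
gripper_width: 43.1
finger_force: 59.9
```

{"name": "arm_command", "arguments": {
  "plan": [
    {"x":0,"y":0,"z":0,"roll":0,"jaw":1},
    {"x":0,"y":0,"z":0,"roll":0,"jaw":1}
  ]
}}

```text
time: 7.78
ee_pos: [502.8, -54.0, 185.7]
eef_rot: [[-0.993, -0.122, 0.002], [-0.122, 0.993, -0.0], [-0.002, -0.001, -1.0]]
force: [-2.0, 0.9, 10.0]
gripper_width: 43.1
finger_force: 61.8
```

Run:
```python
from h import *
p,R,s=tool(); print(p,R,s["gripper_width"],s["force"]); go(None,97.4,[35,0,150])
go([p[0]+35,209,335],97.4); go([484,209,335],97.4)
```

```text
[502.77929191 -53.98278687 185.65152208] [[-9.92541403e-01 -1.21886092e-01  2.31182695e-03]
 [-1.21887125e-01  9.92543919e-01 -3.10965779e-04]
 [-2.25668738e-03 -5.90428351e-04 -9.99997279e-01]] 43.09360721700173 [-1.97176924  0.89284387 10.00982471]
x -0.0468 y -0.0058 z -0.1999 roll -0.0011 (-0.4 deg) dist 154 rows 3.7 t=7.78
x -0.0895 y 0.3422 z -0.1991 roll -0.0011 (-0.4 deg) dist 304 rows 7.3 t=7.78
x -0.0183 y 0.3510 z -0.1993 roll -0.0011 (-0.4 deg) dist 303 rows 7.3 t=7.78
```

{"name": "arm_command", "arguments": {
  "plan": [
    {"x":0,"y":0,"z":-0.05,"roll":0,"jaw":1},
    {"x":0,"y":0,"z":-0.1,"roll":0,"jaw":1},
    {"x":-0.02,"y":0,"z":-0.15,"roll":0,"jaw":1},
    {"x":-0.04,"y":0,"z":-0.2,"roll":0,"jaw":1},
    {"x":-0.05,"y":0.03,"z":-0.24,"roll":0,"jaw":1},
    {"x":-0.06,"y":0.08,"z":-0.24,"roll":0,"jaw":1},
    {"x":-0.06,"y":0.13,"z":-0.24,"roll":0,"jaw":1},
    {"x":-0.06,"y":0.18,"z":-0.24,"roll":0,"jaw":1}
  ]
}}

```text
time: 8.45
ee_pos: [530.0, 86.9, 364.9]
eef_rot: [[-0.993, -0.121, 0.001], [-0.121, 0.993, 0.0], [-0.001, -0.0, -1.0]]
force: [0.8, 0.2, -4.5]
gripper_width: 42.9
finger_force: 63.9
```

Run:
```python
from h import *
p,R,s=tool(); print(p,s["gripper_width"],s["force"]); go([484,209,365],97.4)
```

```text
[529.99922783  86.85260669 364.86979831] 42.89171974532821 [ 0.82043979  0.24521954 -4.46614611]
x 0.0412 y 0.1691 z -0.0002 roll -0.0012 (-0.4 deg) dist 131 rows 3.1 t=8.45
```

{"name": "arm_command", "arguments": {
  "plan": [
    {"x":-0.039,"y":0.154,"z":0,"roll":0,"jaw":1},
    {"x":-0.039,"y":0.154,"z":0,"roll":0,"jaw":1},
    {"x":-0.039,"y":0.154,"z":0,"roll":0,"jaw":1},
    {"x":-0.039,"y":0.154,"z":0,"roll":0,"jaw":1},
    {"x":-0.039,"y":0.154,"z":0,"roll":0,"jaw":1},
    {"x":-0.039,"y":0.154,"z":0,"roll":0,"jaw":1}
  ]
}}

```text
time: 8.95
ee_pos: [545.2, 203.5, 364.1]
eef_rot: [[-0.992, -0.122, -0.0], [-0.122, 0.992, -0.0], [0.001, -0.0, -1.0]]
force: [1.0, -0.1, -5.2]
gripper_width: 43.2
finger_force: 63.9
```

```bash
cat > c.py <<'E'
from h import *
np.set_printoptions(precision=1,suppress=True,linewidth=150)
def prof(C,im,c,yaw,z,axis,off,lo,hi,step=.5):
    a=np.radians(yaw); X=np.array([np.cos(a),np.sin(a)]);Y=np.array([-X[1],X[0]])
    s=np.arange(lo,hi,step); P=[[*(np.array(c)+(X*t+Y*off if axis=="x" else X*off+Y*t)),z] for t in s]
    uv=proj(C,P).astype(np.float32); v=cv2.remap(cv2.cvtColor(im,cv2.COLOR_BGR2LAB),uv[:,:1],uv[:,1:],1)[:,0].astype(float)
    return s,cv2.GaussianBlur(v,(1,9),1.5)
def edge(*a):
    s,v=prof(*a); g=np.linalg.norm(np.gradient(v,axis=0),axis=1); k=g[4:-4].argmax()+4; return s[k],g[k]
if __name__=="__main__":
    snap("w7")
    for n in ("w2","w7"):
        C=pickle.load(open(f"pics/{n}.pkl","rb")); im=cv2.imread(f"pics/{n}.png"); c=(484,209.6);yw=7.4
        print(n,"cam",-C[1].T@C[2])
        print("front",[edge(C,im,c,yw,60,"x",o,-65,-40) for o in (-70,-55,-40,40,55,70)])
        print("-y",[edge(C,im,c,yw,60,"y",o,-95,-70) for o in (-40,-20,0,20,40)])
        print("+y",[edge(C,im,c,yw,60,"y",o,70,95) for o in (-40,-20,0,20,40)])
        for o in (-10,5):
            s,v=prof(C,im,c,yw,14,"y",o,-40,40,2); print("bead b",o,v[:,2].astype(int))
        for o in (-10,10):
            s,v=prof(C,im,c,yw,54,"x",o,-56,56,2); print("ins b",o,v[:,2].astype(int)," L",v[:,0].astype(int))
E
python3 c.py
```

```text
w2 cam [481.  237.4 386.6]
front [(np.float64(-51.5), np.float64(17.32074314533527)), (np.float64(-51.5), np.float64(7.545921487118249)), (np.float64(-44.5), np.float64(8.10772643398507)), (np.float64(-52.0), np.float64(8.702316302301487)), (np.float64(-45.0), np.float64(8.543024240439802)), (np.float64(-52.0), np.float64(8.98088055000886))]
-y [(np.float64(-82.0), np.float64(16.453180383741085)), (np.float64(-75.0), np.float64(12.516049883139665)), (np.float64(-75.0), np.float64(12.022157948144695)), (np.float64(-75.0), np.float64(11.977018504664626)), (np.float64(-81.5), np.float64(14.993887401083947))]
+y [(np.float64(76.0), np.float64(10.798195658263591)), (np.float64(75.5), np.float64(19.39571324234662)), (np.float64(75.5), np.float64(19.669948723878676)), (np.float64(76.0), np.float64(17.049328588108253)), (np.float64(74.0), np.float64(13.719751508409923))]
bead b -10 [178 178 176 174 172 171 172 173 174 176 177 178 179 179 179 179 179 179 179 179 179 179 179 179 179 179 179 179 179 178 177 174 170 169 170 172 174
 175 177 177]
bead b 5 [172 171 171 170 169 170 172 172 172 172 
[... 2509 characters left out ...]
162]  L [140 145 157 168 175 182 186 182 169 154 142 139 146 158 166 168 167 165 164 165 166 168 169 170 171 169 165 160 157 155 154 150 141 125 108  98  99
 112 129 148 167 184 198 205 207 206 203 200 195 187 176 167 158 145 129 122]
ins b 10 [144 149 160 170 175 175 174 172 168 165 164 166 170 176 179 180 180 180 179 179 180 180 180 181 181 180 179 178 178 177 177 176 173 168 162 157 156
 157 160 164 168 171 173 174 175 175 174 174 173 172 172 174 173 169 164 161]  L [149 152 159 167 173 180 184 181 169 153 142 140 148 160 168 170 169 167 165 164 164 166 168 170 171 169 166 162 159 158 157 153 143 127 110 100 101
 113 131 151 170 188 201 207 207 206 203 198 190 177 165 161 158 151 139 133]
```

Run:
```python
from h import *
C=pickle.load(open("pics/w7.pkl","rb")); im=cv2.imread("pics/w7.png")
a=np.radians(7.5); X=np.array([np.cos(a),np.sin(a)]);Y=np.array([-X[1],X[0]])
f=lambda x,y,z: proj(C,[[*(np.array((483.5,209.1))+X*x+Y*y),z]])[0]
u0=f(-5,0,40).astype(int); x0,y0=u0[0]-100,u0[1]-75
big=cv2.resize(im[y0:y0+150,x0:x0+200],None,fx=4,fy=4,interpolation=cv2.INTER_CUBIC)
for z,col in ((6,(255,0,0)),(56,(0,255,0))):
  for x in range(-50,51,10):
    for y in (-40,0,40):
      p=(f(x,y,z)-[x0,y0])*4; cv2.circle(big,tuple(int(v) for v in p+2),3 if x else 6,col,-1)
for y in range(-50,51,10):
  p=(f(-10,y,14)-[x0,y0])*4; cv2.circle(big,tuple(int(v) for v in p+2),3 if y else 6,(255,0,255),-1)
cv2.imwrite("pics/pocket.png",big)
```

```text
(no output)
```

View pics/pocket.png

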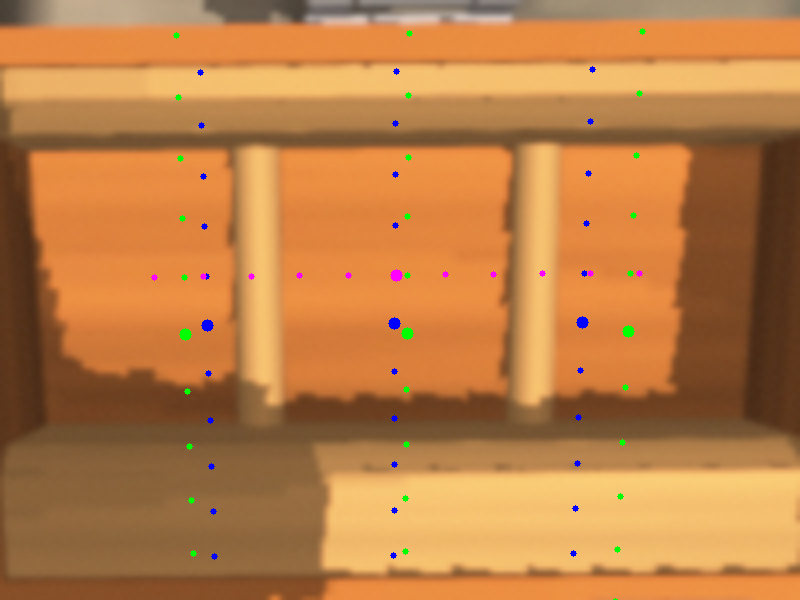

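The pocket view is clear. The floor's front edge is at crop row 150 and its rear edge at row 424, which gives case x from −34.7 to +21.3, 56 mm wide as it should be. The pocket's centre is therefore at case x = −6.7. The beads' inner edges at columns 281 and 512 give y from −23.9 to +23.8, so y ≈ 0. Next I'll work out the block's offset in the grip with the same camera.

Run:
```python
from h import *
np.set_printoptions(precision=2,suppress=True)
C=pickle.load(open("pics/w6.pkl","rb"))
c=[plane(C,p,36) for p in [(288,222),(371.5,222),(369,308.5),(289.5,308.5)]]
b=np.mean(c,0); print(c,b,np.linalg.norm(c[0]-c[1]),np.linalg.norm(c[1]-c[2]))
# sub-pixel check of upper/lower top edges
g=cv2.cvtColor(cv2.imread("pics/w6.png"),cv2.COLOR_BGR2GRAY).astype(int)
print(g[212:232,300],g[300:316,295])
p,R,s=tool(); print(p)
off=np.array([502.78,-53.98])-b[:2]; print("TCP-block",off)
P=np.array([476.9,208.1])
for o in (off,off*0): go([*(P+o),365],97.5)
```

```text
[array([481.5, -77.9,  36. ]), array([475.94, -35.15,  36.  ]), array([524.71, -28.46,  36.  ]), array([530.39, -72.06,  36.  ])] [503.13 -53.39  36.  ] 43.109092477880395 49.22669982479571
[110 109 113 114 113 113 111 112 114 121 129 132 132 132 130 130 130 130
 131 130] [228 228 229 229 229 229 230 226 201 162 143 140 140 141 140 139]
[545.33 202.94 364.21]
TCP-block [-0.35 -0.59]
x 0.0903 y 0.0172 z -0.0010 roll -0.0015 (-0.5 deg) dist 69 rows 1.7 t=9.00
x 0.0897 y 0.0179 z -0.0010 roll -0.0015 (-0.5 deg) dist 69 rows 1.6 t=9.00
```

{"name": "arm_command", "arguments": {
  "plan": [
    {"x":0.05,"y":0.01,"z":0,"roll":-0.0015,"jaw":1},
    {"x":0.09,"y":0.017,"z":0,"roll":-0.0015,"jaw":1},
    {"x":0.09,"y":0.017,"z":0.05,"roll":-0.0015,"jaw":1},
    {"x":0.09,"y":0.017,"z":0.1,"roll":-0.0015,"jaw":1},
    {"x":0.09,"y":0.017,"z":0.14,"roll":-0.0015,"jaw":1},
    {"x":0.09,"y":0.017,"z":0.15,"roll":-0.0015,"jaw":1},
    {"x":0.09,"y":0.017,"z":0.15,"roll":-0.0015,"jaw":1},
    {"x":0.09,"y":0.017,"z":0.15,"roll":-0.0015,"jaw":1}
  ]
}}

```text
time: 9.67
ee_pos: [477.5, 207.7, 253.1]
eef_rot: [[-0.991, -0.131, 0.001], [-0.131, 0.991, 0.0], [-0.001, 0.0, -1.0]]
force: [1.2, -0.4, -3.3]
gripper_width: 42.6
finger_force: 63.8
```

Run:
```python
from h import *
p,R,s=tool(); print(p,R,s["force"]); go([476.55,207.5,195],97.5)
```

```text
[477.51027642 207.68636715 253.06999217] [[-9.91440577e-01 -1.30552489e-01  1.27632126e-03]
 [-1.30552030e-01  9.91441363e-01  4.36518211e-04]
 [-1.32238622e-03  2.66155536e-04 -9.99999090e-01]] [ 1.15967108 -0.42049308 -3.29051074]
x 0.0014 y -0.0001 z 0.0774 roll 0.0000 (0.0 deg) dist 58 rows 1.4 t=9.67
```

{"name": "arm_command", "arguments": {
  "plan": [
    {"x":0.0013,"y":0,"z":0.01,"roll":0,"jaw":1},
    {"x":0.0013,"y":0,"z":0.02,"roll":0,"jaw":1},
    {"x":0.0013,"y":0,"z":0.03,"roll":0,"jaw":1},
    {"x":0.0013,"y":0,"z":0.04,"roll":0,"jaw":1},
    {"x":0.0013,"y":0,"z":0.05,"roll":0,"jaw":1},
    {"x":0.0013,"y":0,"z":0.06,"roll":0,"jaw":1},
    {"x":0.0013,"y":0,"z":0.062,"roll":0,"jaw":1}
  ]
}}

```text
time: 10.25
ee_pos: [475.6, 207.9, 203.6]
eef_rot: [[-0.991, -0.132, -0.002], [-0.132, 0.991, -0.001], [0.002, -0.0, -1.0]]
force: [0.2, 0.0, -4.6]
gripper_width: 43.1
finger_force: 64.0
```

{"name": "arm_command", "arguments": {
  "plan": [
    {"x":-0.0007,"y":0,"z":0.004,"roll":0,"jaw":1},
    {"x":-0.0007,"y":0,"z":0.008,"roll":0,"jaw":1},
    {"x":-0.0007,"y":0,"z":0.011,"roll":0,"jaw":1},
    {"x":-0.0007,"y":0,"z":0.013,"roll":0,"jaw":1},
    {"x":-0.0007,"y":0,"z":0.0135,"roll":0,"jaw":1}
  ]
}}

```text
time: 10.67
ee_pos: [476.4, 208.1, 194.9]
eef_rot: [[-0.991, -0.132, -0.0], [-0.132, 0.991, -0.0], [0.0, -0.0, -1.0]]
force: [-0.3, -0.7, -4.0]
gripper_width: 42.8
finger_force: 64.0
```

Past the bead tops with no contact. I'll creep down until the floor takes the weight.

{"name": "arm_command", "arguments": {
  "plan": [
    {"x":0,"y":0,"z":0.0013,"roll":0,"jaw":1},
    {"x":0,"y":0,"z":0.0026,"roll":0,"jaw":1},
    {"x":0,"y":0,"z":0.0026,"roll":0,"jaw":1}
  ]
}}

```text
time: 10.92
ee_pos: [476.4, 208.1, 193.0]
eef_rot: [[-0.991, -0.132, -0.0], [-0.132, 0.991, -0.0], [0.0, -0.0, -1.0]]
force: [-0.9, -0.6, -3.4]
gripper_width: 43.2
finger_force: 64.0
```

{"name": "arm_command", "arguments": {
  "plan": [
    {"x":0,"y":0,"z":0.0013,"roll":0,"jaw":1},
    {"x":0,"y":0,"z":0.0013,"roll":0,"jaw":1}
  ]
}}

```text
time: 11.08
ee_pos: [476.4, 208.1, 192.0]
eef_rot: [[-0.991, -0.132, -0.0], [-0.132, 0.991, -0.0], [0.0, -0.0, -1.0]]
force: [0.3, -0.9, -4.2]
gripper_width: 43.0
finger_force: 64.0
```

{"name": "arm_command", "arguments": {
  "plan": [
    {"x":0,"y":0,"z":0.0007,"roll":0,"jaw":1},
    {"x":0,"y":0,"z":0.0013,"roll":0,"jaw":1},
    {"x":0,"y":0,"z":0.0013,"roll":0,"jaw":1}
  ]
}}

```text
time: 11.33
ee_pos: [476.4, 208.1, 191.7]
eef_rot: [[-0.991, -0.132, 0.0], [-0.132, 0.991, -0.0], [-0.0, -0.0, -1.0]]
force: [-5.7, -2.1, 6.0]
gripper_width: 42.8
finger_force: 65.2
```

Contact came at TCP z = 191.7, exactly 6 mm above the worktop grasp height, so the block is on the pocket floor. Now I release, rise, and go behind the lid with the jaw shut.

{"name": "arm_command", "arguments": {
  "plan": [
    {"x":0,"y":0,"z":0,"roll":0,"jaw":-0.3},
    {"x":0,"y":0,"z":0,"roll":0,"jaw":-0.3},
    {"x":0,"y":0,"z":0,"roll":0,"jaw":-0.3},
    {"x":0,"y":0,"z":-0.02,"roll":0,"jaw":-0.3},
    {"x":0,"y":0,"z":-0.06,"roll":0,"jaw":-0.3},
    {"x":0,"y":0,"z":-0.11,"roll":0,"jaw":-0.3},
    {"x":0,"y":0,"z":-0.16,"roll":0,"jaw":-0.3},
    {"x":0,"y":0,"z":-0.21,"roll":0,"jaw":-0.3}
  ]
}}

```text
time: 12.0
ee_pos: [476.2, 208.0, 350.4]
eef_rot: [[-0.991, -0.132, -0.0], [-0.132, 0.991, -0.0], [0.0, -0.0, -1.0]]
force: [1.3, -0.5, -0.7]
gripper_width: 55.4
finger_force: 0.0
```

```bash
cat > l.py <<'E'
from h import *
np.set_printoptions(precision=3,suppress=True)
a=np.radians(7.5); X=np.array([np.cos(a),np.sin(a)]);Y=np.array([-X[1],X[0]]); O=np.array([483.5,209.1])
def cs(p): return np.array([(p[:2]-O)@X,(p[:2]-O)@Y,p[2]])
def units(c,tip=True,off=173):
    p,R,s=tool(); w=np.array([*(O+X*c[0]+Y*c[1]),c[2]+off]); return R.T@(w-p)/750
def corner(th,r): # lid outer face point, case frame x,z
    return np.array([51-r*np.cos(th)+8*np.sin(th), 60.5+r*np.sin(th)+8*np.cos(th)])
E
python3 - <<'E'
from l import *
p,R,s=tool(); print(cs(p),p,s["gripper_width"],s["force"]); print(units([118,40,190]),units([118,40,130]))
C,im=snap("w8")
b=[[*(O+X*(-6.9+dx)+Y*dy),42] for dx,dy in ((-25,-22),(-25,22),(25,22),(25,-22))]; print(proj(C,b))
hs=cv2.cvtColor(im,cv2.COLOR_BGR2HSV); m=((hs[...,1]<60)&(hs[...,2]>90)).astype(np.uint8); q=proj(C,b); u=q.mean(0).astype(int)
n,l,st,ce=cv2.connectedComponentsWithStats(m); print(st[l[u[1],u[0]]],l[u[1],u[0]],[list(x) for x in st if 500<x[4]<20000])
E
```

```text
[ -7.425  -0.169 350.413] [476.161 207.963 350.413] 55.404148009268276 [ 1.335 -0.52  -0.674]
[-0.167  0.053 -0.017] [-0.167  0.053  0.063]
[[296.859 194.954]
 [355.42  195.046]
 [353.845 257.933]
 [298.062 257.845]]
[ 296  193   58   66 3582] 92 [[np.int32(0), np.int32(32), np.int32(69), np.int32(71), np.int32(2569)], [np.int32(288), np.int32(65), np.int32(81), np.int32(108), np.int32(6437)], [np.int32(242), np.int32(70), np.int32(52), np.int32(76), np.int32(2257)], [np.int32(131), np.int32(113), np.int32(68), np.int32(17), np.int32(817)], [np.int32(537), np.int32(119), np.int32(47), np.int32(64), np.int32(1352)], [np.int32(74), np.int32(178), np.int32(42), np.int32(33), np.int32(533)], [np.int32(296), np.int32(193), np.int32(58), np.int32(66), np.int32(3582)], [np.int32(454), np.int32(227), np.int32(64), np.int32(55), np.int32(2644)], [np.int32(115), np.int32(239), np.int32(63), np.int32(99), np.int32(3534)], [np.int32(176), np.int32(246), np.int32(40), np.int32(94), np.int32(2388)], [np.int32(529), np.int32(260), np.int32(111), np.int32(83), np.int32(3369)], [np.int32(12), np.int32(276), np.int32(53), np.int32(47), np.int32(1504)], [np.int32(214), np.int32(288), np.int32(35), np.int32(55), np.int32(657)], [np.int32(400), np.int32(288), np.int32(35), np.int32(55), np.int32(657)], [np.int32(458), np.int32(332), np.int32(79), np.int32(22), np.int32(783)]]
```

The block's mask (columns 296–354, rows 193–259) matches the projection of a seated block to within 2 px.

{"name": "arm_command", "arguments": {
  "plan": [
    {"x":0,"y":0.02,"z":-0.02,"roll":0,"jaw":1},
    {"x":-0.05,"y":0.03,"z":-0.02,"roll":0,"jaw":1},
    {"x":-0.1,"y":0.05,"z":-0.02,"roll":0,"jaw":1},
    {"x":-0.15,"y":0.053,"z":-0.02,"roll":0,"jaw":1},
    {"x":-0.167,"y":0.053,"z":-0.02,"roll":0,"jaw":1},
    {"x":-0.167,"y":0.053,"z":0.02,"roll":0,"jaw":1},
    {"x":-0.167,"y":0.053,"z":0.06,"roll":0,"jaw":1},
    {"x":-0.167,"y":0.053,"z":0.063,"roll":0,"jaw":1}
  ]
}}

```text
time: 12.72
ee_pos: [594.7, 263.6, 295.1]
eef_rot: [[-0.991, -0.132, -0.008], [-0.132, 0.991, -0.003], [0.008, -0.002, -1.0]]
force: [-1.0, -0.4, -0.5]
gripper_width: 0.1
finger_force: 0.0
```

Run:
```python
from l import *
p,R,s=tool(); print(cs(p),s["gripper_width"],s["force"])
for th in (1.8,1.6,1.4,1.2,1.0,.8,.6,.4,.2,.1,0):
    c=corner(th,85); n=np.array([np.sin(th),np.cos(th)]); c=c-3*n
    print(th,c,units([c[0]+11,40,c[1]]))
```

```text
[117.395  39.551 295.112] 0.12090094509808562 [-0.987 -0.384 -0.479]
1.8 [ 75.181 142.141] [ 0.042  0.001 -0.026]
1.6 [ 58.48  145.318] [ 0.064  0.001 -0.03 ]
1.4 [ 41.48  145.113] [ 0.087  0.001 -0.03 ]
1.2 [ 24.86  141.535] [ 0.109  0.001 -0.025]
1.0 [  9.282 134.727] [ 0.13   0.001 -0.016]
0.8 [ -4.633 124.959] [ 0.148  0.001 -0.003]
0.6 [-16.33  112.621] [0.164 0.001 0.014]
0.4 [-25.343  98.206] [0.175 0.001 0.033]
0.2 [-31.312  82.287] [0.183 0.001 0.055]
0.1 [-33.076  73.961] [0.185 0.001 0.066]
0 [-34.   65.5] [0.187 0.001 0.077]
```

{"name": "arm_command", "arguments": {
  "plan": [
    {"x":0.02,"y":0,"z":-0.026,"roll":0,"jaw":1},
    {"x":0.042,"y":0,"z":-0.026,"roll":0,"jaw":1},
    {"x":0.064,"y":0,"z":-0.03,"roll":0,"jaw":1},
    {"x":0.087,"y":0,"z":-0.03,"roll":0,"jaw":1},
    {"x":0.109,"y":0,"z":-0.025,"roll":0,"jaw":1},
    {"x":0.13,"y":0,"z":-0.016,"roll":0,"jaw":1},
    {"x":0.14,"y":0,"z":-0.009,"roll":0,"jaw":1},
    {"x":0.148,"y":0,"z":-0.003,"roll":0,"jaw":1}
  ]
}}

```text
time: 13.38
ee_pos: [484.8, 249.4, 305.0]
eef_rot: [[-0.991, -0.132, 0.002], [-0.132, 0.991, 0.001], [-0.002, 0.001, -1.0]]
force: [0.8, 0.1, 1.6]
gripper_width: -0.5
finger_force: 0.8
```

Run:
```python
from l import *
p,R,s=tool(); print(cs(p),s["force"])
for th in (.8,.6,.4,.2,.1,0):
    c=corner(th,85); n=np.array([np.sin(th),np.cos(th)]); c=c-2*n
    print(th,c,units([c[0]+11,40,c[1]]))
```

```text
[  6.54   39.79  304.992] [0.754 0.147 1.592]
0.8 [ -3.916 125.656] [-0.001  0.     0.008]
0.6 [-15.766 113.447] [0.015 0.    0.025]
0.4 [-24.954  99.127] [0.027 0.    0.044]
0.2 [-31.114  83.267] [0.036 0.    0.065]
0.1 [-32.976  74.956] [0.038 0.    0.076]
0 [-34.   66.5] [0.04  0.    0.087]
```

{"name": "arm_command", "arguments": {
  "plan": [
    {"x":0.005,"y":0,"z":0.012,"roll":0,"jaw":1},
    {"x":0.015,"y":0,"z":0.025,"roll":0,"jaw":1},
    {"x":0.022,"y":0,"z":0.035,"roll":0,"jaw":1},
    {"x":0.027,"y":0,"z":0.044,"roll":0,"jaw":1},
    {"x":0.032,"y":0,"z":0.055,"roll":0,"jaw":1},
    {"x":0.036,"y":0,"z":0.065,"roll":0,"jaw":1},
    {"x":0.038,"y":0,"z":0.076,"roll":0,"jaw":1},
    {"x":0.039,"y":0,"z":0.08,"roll":0,"jaw":1}
  ]
}}

```text
time: 14.05
ee_pos: [456.0, 245.4, 242.2]
eef_rot: [[-0.991, -0.132, -0.001], [-0.132, 0.991, -0.001], [0.001, -0.001, -1.0]]
force: [1.3, -0.1, 0.8]
gripper_width: -0.1
finger_force: 0.5
```

Run:
```python
from l import *
p,R,s=tool(); print(cs(p),s["force"])
```

```text
[-22.494  39.539 242.182] [ 1.288 -0.075  0.766]
```

{"name": "arm_command", "arguments": {
  "plan": [
    {"x":0,"y":0,"z":0.002,"roll":0,"jaw":1},
    {"x":0,"y":0,"z":0.004,"roll":0,"jaw":1},
    {"x":0,"y":0,"z":0.004,"roll":0,"jaw":1}
  ]
}}

```text
time: 14.3
ee_pos: [456.1, 245.5, 241.7]
eef_rot: [[-0.991, -0.132, -0.002], [-0.132, 0.991, -0.001], [0.002, -0.0, -1.0]]
force: [-13.0, -5.6, 22.2]
gripper_width: 0.1
finger_force: 11.1
```

The lid took 22 N with the fingertips at z = 68.7, which matches a shut lid top of 68.5. Next I rise and measure the hasp.

{"name": "arm_command", "arguments": {
  "plan": [
    {"x":0,"y":-0.01,"z":-0.05,"roll":0,"jaw":1},
    {"x":0,"y":-0.03,"z":-0.1,"roll":0,"jaw":-0.6},
    {"x":0,"y":-0.05,"z":-0.13,"roll":0,"jaw":-0.6},
    {"x":0,"y":-0.053,"z":-0.13,"roll":0,"jaw":-0.6},
    {"x":0,"y":-0.053,"z":-0.13,"roll":0,"jaw":-0.6}
  ]
}}

```text
time: 14.72
ee_pos: [461.8, 205.5, 339.0]
eef_rot: [[-0.991, -0.13, 0.002], [-0.13, 0.991, 0.001], [-0.002, 0.0, -1.0]]
force: [-0.1, 0.2, -0.5]
gripper_width: 48.0
finger_force: 0.0
```

```bash
cat > hasp.py <<'E'
from l import *
def blob(n):
    C=pickle.load(open(f"pics/{n}.pkl","rb")); im=cv2.imread(f"pics/{n}.png"); hs=cv2.cvtColor(im,cv2.COLOR_BGR2HSV)
    m=((hs[...,1]<60)&(hs[...,2]>90)).astype(np.uint8)
    q=proj(C,[[*(O+X*x+Y*y),73.5] for x,y in ((-111,0),(-111,-15),(-111,15),(-56,0))]); print(n,"cam",cs(-C[1].T@C[2]),"pred curl,ends,hinge",q.round())
    k,l,st,ce=cv2.connectedComponentsWithStats(m)
    u=q[0].astype(int); w=l[u[1]-8:u[1]+9,u[0]-8:u[0]+9]; w=w[w>0]
    if len(w): 
        i=np.bincount(w).argmax(); print(st[i]); mm=l==i
        return C,mm,im
    return C,None,im
if __name__=="__main__":
    snap("w9")
    for n in ("w7","w8","w9"):
        C,m,im=blob(n)
        if m is None: continue
        r0=np.where(m.any(1))[0][0]
        print([(r,np.where(m[r])[0].min(),np.where(m[r])[0].max(),int(m[r].sum())) for r in range(r0,min(r0+110,479),4) if m[r].any()])
E
python3 hasp.py
```

```text
w7 cam [-10.892 -14.199 331.504] pred curl,ends,hinge [[347. -45.]
 [322. -45.]
 [372. -45.]
 [346.  56.]]
w8 cam [-78.769  -1.384 317.789] pred curl,ends,hinge [[327.  75.]
 [302.  75.]
 [351.  75.]
 [326. 166.]]
[ 288   65   81  108 6437]
[(65, np.int64(302), np.int64(302), 1), (69, np.int64(299), np.int64(354), 56), (73, np.int64(299), np.int64(355), 57), (77, np.int64(299), np.int64(355), 57), (81, np.int64(299), np.int64(354), 56), (85, np.int64(301), np.int64(354), 54), (89, np.int64(304), np.int64(365), 62), (93, np.int64(304), np.int64(367), 64), (97, np.int64(289), np.int64(366), 77), (101, np.int64(288), np.int64(365), 76), (105, np.int64(289), np.int64(365), 75), (109, np.int64(290), np.int64(364), 75), (113, np.int64(290), np.int64(363), 73), (117, np.int64(292), np.int64(363), 69), (121, np.int64(291), np.int64(362), 72), (125, np.int64(291), np.int64(360), 68), (129, np.int64(305), np.int64(360), 56), (133, np.int64(305), np.int64(361), 57), (137, np.int64(305), np.int64(359), 53), (141, np.int64(306), np.int64(359), 54), (145, np.int64(305), np.int64(359), 55), (149, n
[... 776 characters left out ...]
6), (131, np.int64(290), np.int64(364), 73), (135, np.int64(292), np.int64(364), 71), (139, np.int64(291), np.int64(363), 73), (143, np.int64(293), np.int64(362), 67), (147, np.int64(305), np.int64(362), 58), (151, np.int64(306), np.int64(361), 56), (155, np.int64(306), np.int64(361), 51), (159, np.int64(306), np.int64(361), 53), (163, np.int64(306), np.int64(360), 52), (167, np.int64(306), np.int64(356), 50), (171, np.int64(306), np.int64(349), 44), (175, np.int64(306), np.int64(349), 44), (179, np.int64(306), np.int64(349), 44), (183, np.int64(301), np.int64(354), 54), (187, np.int64(301), np.int64(354), 54), (191, np.int64(301), np.int64(354), 54), (195, np.int64(302), np.int64(354), 49)]
```

Run:
```python
from l import *
for n in ("w8","w9"):
    C=pickle.load(open(f"pics/{n}.pkl","rb"))
    for ph in (.2,.3,.4,.5,.6):
        x,z=-56-55*np.cos(ph),73.5+55*np.sin(ph)
        q=proj(C,[[*(O+X*x+Y*y),z] for y in (0,-15,15)]); print(n,ph,round(x,1),round(z,1),"centre",q[0].round(1),"width",round(q[2,0]-q[1,0],1))
# two-view triangulation of curl ends (top/mid rows)
A=pickle.load(open("pics/w8.pkl","rb"));B=pickle.load(open("pics/w9.pkl","rb"));D=pickle.load(open("pics/w2.pkl","rb"))
for pa,pb in (((298.5,76),(298.5,100.5)),((355.5,76),(356.8,100.5))):
    t=tri(A,pa,B,pb); print(cs(t[0]),t[1])
t=tri(D,(193,184.5),B,(327.7,100.5)); print("w2/w9",cs(t[0]),t[1])
t=tri(D,(193,184.5),A,(327,76)); print("w2/w8",cs(t[0]),t[1])
```

```text
w8 0.2 -109.9 84.4 centre [326.9  74.5] width 51.5
w8 0.3 -108.5 89.8 centre [326.9  75.7] width 52.6
w8 0.4 -106.7 94.9 centre [327.   78.1] width 53.8
w8 0.5 -104.3 99.9 centre [327.   81.6] width 54.9
w8 0.6 -101.4 104.6 centre [327.   86.2] width 55.9
w9 0.2 -109.9 84.4 centre [327.6  98.4] width 53.3
w9 0.3 -108.5 89.8 centre [327.6 100.3] width 54.5
w9 0.4 -106.7 94.9 centre [327.7 103.3] width 55.7
w9 0.5 -104.3 99.9 centre [327.8 107.4] width 56.9
w9 0.6 -101.4 104.6 centre [327.9 112.8] width 58.0
[-108.461  -16.163   89.081] 0.15759889329451493
[-108.462   16.205   89.351] 0.2459097505762647
w2/w9 [-108.462    0.124   89.563] 0.19100487372759645
w2/w8 [-108.458    0.133   89.564] 0.17756736897080405
```

The two-view triangulation puts the curl at case (−108.4, 0.1, 89.5). It lies 55 mm from the hinge at strap angle ≈ 0.3, which agrees across three views.

Run:
```python
from l import *
p,R,s=tool(); print(cs(p)); print(units([-108.4,.1,115]),units([-108.4,.1,81.5]))
```

```text
[-22.177  -0.311 337.733]
[0.115 0.001 0.066] [0.115 0.001 0.111]
```

{"name": "arm_command", "arguments": {
  "plan": [
    {"x":0.05,"y":0.001,"z":0.01,"roll":0,"jaw":-0.6},
    {"x":0.1,"y":0.001,"z":0.03,"roll":0,"jaw":-0.6},
    {"x":0.115,"y":0.001,"z":0.06,"roll":0,"jaw":-0.6},
    {"x":0.115,"y":0.001,"z":0.09,"roll":0,"jaw":-0.6},
    {"x":0.115,"y":0.001,"z":0.111,"roll":0,"jaw":-0.6},
    {"x":0.115,"y":0.001,"z":0.111,"roll":0,"jaw":-0.6}
  ],
  "newtons": 25
}}

```text
time: 15.27
ee_pos: [374.8, 195.5, 251.3]
eef_rot: [[-0.991, -0.132, -0.006], [-0.132, 0.991, -0.002], [0.006, -0.002, -1.0]]
force: [-0.0, 0.1, -0.1]
gripper_width: 68.1
finger_force: 0.0
```

{"name": "arm_command", "arguments": {
  "plan": [
    {"x":0,"y":0,"z":0,"roll":0,"jaw":1},
    {"x":0,"y":0,"z":0,"roll":0,"jaw":1},
    {"x":0,"y":0,"z":0,"roll":0,"jaw":1},
    {"x":0,"y":0,"z":0,"roll":0,"jaw":1},
    {"x":0,"y":0,"z":0,"roll":0,"jaw":1},
    {"x":0,"y":0,"z":0,"roll":0,"jaw":1}
  ]
}}

```text
time: 15.77
ee_pos: [376.0, 195.8, 255.5]
eef_rot: [[-0.991, -0.131, 0.001], [-0.131, 0.991, 0.001], [-0.001, 0.001, -1.0]]
force: [-1.3, 4.4, -1.0]
gripper_width: 29.2
finger_force: 24.7
```

Run:
```python
from l import *
p,R,s=tool(); print(cs(p),s["gripper_width"],s["finger_force"],s["force"])
c0=cs(p)
for ph in np.arange(.3,2.95,.15): print(round(ph,2),"x %.3f z %.3f"%(55*(np.cos(ph)-np.cos(.3))/750,-55*(np.sin(ph)-np.sin(.3))/750))
```

```text
[-108.279    0.871  255.526] 29.226950954640078 24.696998298168182 [-1.321  4.411 -0.979]
0.3 x 0.000 z -0.000
0.45 x -0.004 z -0.010
0.6 x -0.010 z -0.020
0.75 x -0.016 z -0.028
0.9 x -0.024 z -0.036
1.05 x -0.034 z -0.042
1.2 x -0.043 z -0.047
1.35 x -0.054 z -0.050
1.5 x -0.065 z -0.051
1.65 x -0.076 z -0.051
1.8 x -0.087 z -0.050
1.95 x -0.097 z -0.046
2.1 x -0.107 z -0.042
2.25 x -0.116 z -0.035
2.4 x -0.124 z -0.028
2.55 x -0.131 z -0.019
2.7 x -0.136 z -0.010
2.85 x -0.140 z 0.001
```

The curl is pinched (29 mm opening, 25 N). Now I swing the strap over.

{"name": "arm_command", "arguments": {
  "plan": [
    {"x":-0.004,"y":0,"z":-0.01,"roll":0,"jaw":1},
    {"x":-0.01,"y":0,"z":-0.02,"roll":0,"jaw":1},
    {"x":-0.016,"y":0,"z":-0.028,"roll":0,"jaw":1},
    {"x":-0.024,"y":0,"z":-0.036,"roll":0,"jaw":1},
    {"x":-0.034,"y":0,"z":-0.042,"roll":0,"jaw":1},
    {"x":-0.043,"y":0,"z":-0.047,"roll":0,"jaw":1},
    {"x":-0.054,"y":0,"z":-0.05,"roll":0,"jaw":1},
    {"x":-0.065,"y":0,"z":-0.051,"roll":0,"jaw":1}
  ]
}}

```text
time: 16.43
ee_pos: [424.5, 202.3, 294.0]
eef_rot: [[-0.991, -0.132, 0.0], [-0.132, 0.991, 0.001], [-0.0, 0.001, -1.0]]
force: [-4.8, 4.1, 2.6]
gripper_width: 28.5
finger_force: 26.4
```

Run:
```python
from l import *
p,R,s=tool(); c=cs(p); print(c,s["gripper_width"],s["force"])
zc=c[2]-255.5+89.5; xc=c[0]-.1; print("curl",xc,zc,"radius",np.hypot(xc+56,zc-73.5))
for ph in np.arange(1.65,3,.15): 
    x,z=-56-55*np.cos(ph),73.5+55*np.sin(ph); print(round(ph,2),"x %.3f z %.3f"%(-(x-xc)/750,-(z-zc)/750))
```

```text
[-59.422   0.984 294.03 ] 28.50437762509843 [-4.758  4.078  2.633]
curl -59.521914760088045 128.02962377001273 radius 54.64324068058614
1.65 x -0.010 z -0.000
1.8 x -0.021 z 0.001
1.95 x -0.032 z 0.005
2.1 x -0.042 z 0.009
2.25 x -0.051 z 0.016
2.4 x -0.059 z 0.023
2.55 x -0.066 z 0.032
2.7 x -0.071 z 0.041
2.85 x -0.075 z 0.052
3.0 x -0.077 z 0.062
```

{"name": "arm_command", "arguments": {
  "plan": [
    {"x":-0.01,"y":0,"z":0,"roll":0,"jaw":1},
    {"x":-0.021,"y":0,"z":0.001,"roll":0,"jaw":1},
    {"x":-0.032,"y":0,"z":0.005,"roll":0,"jaw":1},
    {"x":-0.042,"y":0,"z":0.009,"roll":0,"jaw":1},
    {"x":-0.051,"y":0,"z":0.016,"roll":0,"jaw":1},
    {"x":-0.059,"y":0,"z":0.023,"roll":0,"jaw":1},
    {"x":-0.066,"y":0,"z":0.032,"roll":0,"jaw":1},
    {"x":-0.071,"y":0,"z":0.041,"roll":0,"jaw":1}
  ]
}}

```text
time: 17.1
ee_pos: [478.3, 209.4, 264.0]
eef_rot: [[-0.991, -0.132, 0.005], [-0.132, 0.991, 0.002], [-0.005, 0.002, -1.0]]
force: [5.7, 4.4, 6.9]
gripper_width: 28.8
finger_force: 28.8
```

{"name": "arm_command", "arguments": {
  "plan": [
    {"x":-0.003,"y":0,"z":0.006,"roll":0,"jaw":1},
    {"x":-0.004,"y":0,"z":0.011,"roll":0,"jaw":1},
    {"x":-0.004,"y":0,"z":0.011,"roll":0,"jaw":1}
  ]
}}

```text
time: 17.35
ee_pos: [481.2, 209.8, 255.4]
eef_rot: [[-0.991, -0.131, 0.006], [-0.131, 0.991, 0.002], [-0.006, 0.002, -1.0]]
force: [7.4, 5.7, 5.3]
gripper_width: 28.3
finger_force: 29.1
```

Run:
```python
from l import *
p,R,s=tool(); c=cs(p); print(c,s["gripper_width"],s["force"])
zc=c[2]-255.5+89.5; xc=c[0]-.1; print("curl",xc,zc,"radius",np.hypot(xc+56,zc-73.5))
```

```text
[ -2.148   0.994 255.384] 28.331773757027047 [7.4   5.66  5.321]
curl -2.2482315620709628 89.38400282183116 radius 56.04956873918554
```

{"name": "arm_command", "arguments": {
  "plan": [
    {"x":0,"y":0,"z":0.005,"roll":0,"jaw":1},
    {"x":0,"y":0,"z":0.01,"roll":0,"jaw":1},
    {"x":0,"y":0,"z":0.011,"roll":0,"jaw":1},
    {"x":0,"y":0,"z":0.011,"roll":0,"jaw":-0.6},
    {"x":0,"y":0,"z":0.011,"roll":0,"jaw":-0.6},
    {"x":0,"y":0,"z":0.011,"roll":0,"jaw":-0.6},
    {"x":0,"y":0,"z":0.011,"roll":0,"jaw":-0.6}
  ]
}}

```text
time: 17.93
ee_pos: [480.0, 209.2, 245.8]
eef_rot: [[-0.991, -0.132, -0.0], [-0.132, 0.991, -0.0], [0.0, -0.0, -1.0]]
force: [-0.3, -0.7, 0.4]
gripper_width: 68.4
finger_force: 0.0
```

{"name": "arm_command", "arguments": {
  "plan": [
    {"x":0,"y":0,"z":-0.04,"roll":0,"jaw":-0.6},
    {"x":0,"y":0,"z":-0.055,"roll":0,"jaw":1},
    {"x":0,"y":0,"z":-0.055,"roll":0,"jaw":1},
    {"x":0,"y":0,"z":-0.055,"roll":0,"jaw":1},
    {"x":0,"y":0,"z":-0.055,"roll":0,"jaw":1},
    {"x":0,"y":0,"z":-0.055,"roll":0,"jaw":1},
    {"x":0,"y":0,"z":-0.055,"roll":0,"jaw":1}
  ]
}}

```text
time: 18.52
ee_pos: [479.9, 209.3, 286.3]
eef_rot: [[-0.991, -0.132, -0.001], [-0.132, 0.991, -0.0], [0.001, -0.0, -1.0]]
force: [0.5, -0.2, 0.0]
gripper_width: 0.4
finger_force: 0.0
```

Run:
```python
from l import *
p,R,s=tool(); c=cs(p); print(c,s["gripper_width"],s["force"])
print(units([1,0,92]),units([1,0,78.5]))
```

```text
[ -3.51    0.626 286.265] 0.4004901795214056 [ 0.492 -0.166  0.04 ]
[-0.006 -0.001  0.028] [-0.006 -0.001  0.046]
```

{"name": "arm_command", "arguments": {
  "plan": [
    {"x":-0.006,"y":-0.001,"z":0.02,"roll":0,"jaw":1},
    {"x":-0.006,"y":-0.001,"z":0.03,"roll":0,"jaw":1},
    {"x":-0.006,"y":-0.001,"z":0.036,"roll":0,"jaw":1},
    {"x":-0.006,"y":-0.001,"z":0.04,"roll":0,"jaw":1},
    {"x":-0.006,"y":-0.001,"z":0.043,"roll":0,"jaw":1},
    {"x":-0.006,"y":-0.001,"z":0.045,"roll":0,"jaw":1},
    {"x":-0.006,"y":-0.001,"z":0.045,"roll":0,"jaw":1}
  ]
}}

```text
time: 19.1
ee_pos: [484.5, 209.2, 253.3]
eef_rot: [[-0.991, -0.132, -0.0], [-0.132, 0.991, -0.0], [0.0, 0.0, -1.0]]
force: [-0.0, 0.4, -0.5]
gripper_width: -0.2
finger_force: 0.0
```

{"name": "arm_command", "arguments": {
  "plan": [
    {"x":0,"y":0,"z":0.001,"roll":0,"jaw":1},
    {"x":0,"y":0,"z":0.002,"roll":0,"jaw":1},
    {"x":0,"y":0,"z":0.002,"roll":0,"jaw":1}
  ]
}}

```text
time: 19.35
ee_pos: [484.6, 209.2, 252.0]
eef_rot: [[-0.991, -0.132, 0.0], [-0.132, 0.991, 0.0], [-0.0, 0.0, -1.0]]
force: [-0.4, 0.6, -0.4]
gripper_width: -0.2
finger_force: 0.1
```

{"name": "arm_command", "arguments": {
  "plan": [
    {"x":0,"y":0,"z":0.001,"roll":0,"jaw":1},
    {"x":0,"y":0,"z":0.002,"roll":0,"jaw":1},
    {"x":0,"y":0,"z":0.002,"roll":0,"jaw":1}
  ]
}}

```text
time: 19.6
ee_pos: [484.7, 209.2, 251.4]
eef_rot: [[-0.991, -0.132, 0.001], [-0.132, 0.991, 0.0], [-0.001, 0.0, -1.0]]
force: [-4.8, -1.7, 12.9]
gripper_width: -0.1
finger_force: 6.3
```

There is firm contact at fingertip z = 78.4, which is the curl top of a strap lying flat (73.5 + 5). I withdraw and verify.

{"name": "arm_command", "arguments": {
  "plan": [
    {"x":0,"y":0,"z":-0.05,"roll":0,"jaw":1},
    {"x":0,"y":0,"z":-0.1,"roll":0,"jaw":1},
    {"x":-0.03,"y":0,"z":-0.15,"roll":0,"jaw":1},
    {"x":-0.08,"y":0,"z":-0.16,"roll":0,"jaw":1},
    {"x":-0.1,"y":0,"z":-0.16,"roll":0,"jaw":1},
    {"x":-0.1,"y":0,"z":-0.16,"roll":0,"jaw":1}
  ]
}}

```text
time: 20.1
ee_pos: [560.9, 219.0, 370.7]
eef_rot: [[-0.991, -0.131, 0.002], [-0.131, 0.991, 0.0], [-0.002, 0.0, -1.0]]
force: [-0.7, 0.6, -1.2]
gripper_width: -0.2
finger_force: 0.0
```

Run:
```python
from l import *
C,im=snap("w10"); hs=cv2.cvtColor(im,cv2.COLOR_BGR2HSV); m=((hs[...,1]<60)&(hs[...,2]>90)).astype(np.uint8)
q=lambda x,y,z: proj(C,[[*(O+X*x+Y*y),z]])[0].round(1)
print("pred curl ends/mid",q(-1,-15,75),q(-1,15,75),"hinge",q(-56,0,73.5),"lid corners",q(-51,-82,68.5),q(-51,82,68.5),"staple",q(-28,0,85.5))
k,l,st,ce=cv2.connectedComponentsWithStats(m); print([list(map(int,s)) for s in st[1:] if 300<s[4] and 150<s[0]<480 and s[1]<330])
from c import edge
print("lid front",[edge(C,im,O,7.5,68.5,"x",o,-65,-40) for o in (-60,-40,40,60)],"ends",[edge(C,im,O,7.5,68.5,"y",-20,*r) for r in ((-95,-70),(70,95))])
for n in ("scene","side"):
    a=cv2.imread(f"pics/{n}0.png"); b=robot.grab_frame(n)[:,:,::-1]; cv2.imwrite(f"pics/{n}1.png",b)
    boxes={"side":dict(brown=(303,292,82,55),white=(303,350,70,55),can=(380,232,40,50),tripod=(262,205,60,72)),"scene":dict(brown=(326,272,74,45),white=(360,300,66,46),can=(346,234,34,40),tripod=(245,235,58,62))}[n]
    for k,(x,y,w,h) in boxes.items():
        g=cv2.cvtColor(a,6)[y:y+h,x:x+w]; G=cv2.cvtColor(np.ascontiguousarray(b),6)[y-8:y+h+8,x-8:x+w+8]
        r=cv2.matchTemplate(G,g,cv2.TM_CCOEFF_NORMED); v=cv2.minMaxLoc(r); print(n,k,"shift",np.array(v[3])-8,"score %.3f"%v[1])
```

```text
pred curl ends/mid [304.4 117.4] [348.7 117.5] hinge [326.7  27.2] lid corners [201.7  37.6] [451.6  37.8] staple [326.7  71.9]
[[239, 0, 126, 124, 7508], [426, 0, 63, 61, 2473], [453, 125, 64, 58, 2778], [237, 151, 46, 55, 2056], [372, 151, 76, 81, 3760], [177, 187, 48, 66, 2125], [284, 192, 52, 42, 1100], [328, 221, 58, 51, 1903], [431, 236, 108, 55, 3974], [305, 282, 17, 53, 587], [328, 283, 16, 52, 575], [173, 297, 49, 48, 1772]]
lid front [(np.float64(-50.0), np.float64(10.784880986513253)), (np.float64(-50.5), np.float64(8.741949910262102)), (np.float64(-50.0), np.float64(9.14199344302119)), (np.float64(-50.5), np.float64(9.159427509489925))] ends [(np.float64(-85.5), np.float64(11.84946633782588)), (np.float64(80.5), np.float64(9.586267644761348))]
scene brown shift [0 0] score 0.968
scene white shift [0 0] score 0.977
scene can shift [0 0] score 1.000
scene tripod shift [0 0] score 0.823
side brown shift [ 0 -1] score 0.700
side white shift [0 1] score 0.948
side can shift [0 0] score 1.000
side tripod shift [0 0] score 0.780
```

Run:
```python
import cv2,numpy as np
for n,bs in (("side",dict(brown=(300,290,88,30),white=(300,378,75,30))),("scene",dict(brown=(326,270,30,45),white=(362,322,66,26)))):
    a,b=(cv2.imread(f"pics/{n}{i}.png",0).astype(np.float32) for i in (0,1))
    for k,(x,y,w,h) in bs.items():
        A,B=a[y:y+h,x:x+w],b[y:y+h,x:x+w]; M=np.eye(2,3,dtype=np.float32)
        c,M=cv2.findTransformECC(A,B,M,cv2.MOTION_TRANSLATION); print(n,k,M[:,2].round(2),"cc %.3f"%c,"absdiff %.1f"%np.abs(A-B).mean())
```

```text
side brown [-0.02 -0.03] cc 1.000 absdiff 4.1
side white [-0.    0.01] cc 1.000 absdiff 3.3
scene brown [ 0. -0.] cc 1.000 absdiff 4.1
scene white [ 0. -0.] cc 1.000 absdiff 4.2
```

The cartons, can and tripod have not moved, the lid is shut and the hasp is flat, so I'm handing in.

```bash
python3 -c "
from rig import robot
print(robot.job_done())"
```

```text
the job is handed in; nothing more can be done
None
```

The V-block is on the floor of its pocket, the lid is shut, the hasp lies flat over the staple, and the cartons, tripod and oil can have not moved; I handed the job in at about 20 s of the 72 s allowed.

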